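Pack the sample pots and ratchet the case shut

ROBOT

A 6-joint arm with a two-finger parallel gripper is mounted at the origin on a cart in front of the work surface, level with it; the furniture and walls round the work are solid. World frame = base frame: x ahead of the robot, y to its left, z up, the work surface at z = 0. Lengths are in m, angles in degrees, forces in N, time in s.
With the tool pointing down it reaches from about 0.3 to 0.75 m from the base axis. Payload 8.5 kg.
Tool frame: the origin (TCP) lies midway between the tips of the shut fingers; the grasp point (between the pads) lies 19 mm behind it (env.hold_point_z is the distance from the TCP to the grasp point, in m); z points along the fingers, y is the line along which they close (so a half turn about z gives the same grasp; the last joint's range is limited). The gripper opens to 85 mm and grips with 20 to 120 N. Pads are 22 mm wide; open, the fingers measure 114 mm over their backs; the gripper's body (76 mm by 85 mm) begins 54 mm behind the grasp point. The pads swing forward as they close: fully open they stand 13 mm farther back than shut.
Start: joints at [-84.299, 21.807, 74.336, -0, 83.858, -12.336], TCP at [0.17, -0.523, 0.231] pointing down, gripper open.
Joint ranges: [-178.18, 178.18], [-50.72, 133.34], [12.68, 142.11], [-81.47, 261.47], [9.98, 163.14], [-165.26, 165.26]. Speed limits (degrees/s): [136.94, 136.94, 180, 180, 180, 180].

INTERFACE

Orientations are given as a 3x3 rotation matrix whose columns are the frame's x, y, z axes.
In Python, from rig import observe, get_image, camera_info, env gives the robot as it stands.
- The arm moves only by the tool drive_tool, never from a script. Its arguments are lists of equal length, an entry for each row: "offset": the shift along the tool's x, y, z in units of 40 mm (1.0 is 40 mm), a list of three; "turn": the turn, a rotation vector about the tool's x, y, z in units of 6 degrees (1.0 is 6 degrees), a list of three; "hand": the opening, from 0 (shut) to 1 (fully open). A call has exactly 10 rows; each row shifts and turns the commanded pose from where the row before left it, along the tool's axes as they then stand; what a row does not reach is not made up. A row lasts 1/8 s, in which the tool goes at most 62.5 mm and 10.7 degrees, less where a joint would pass 70% of its speed; a pose out of reach is approached as far as the arm can. A call is refused whole if a number of a shift passes 1 or a number of a turn 1, either way. A call with a gripper value outside its range is refused whole. The fingers move at their own pace and stop on an object; "newtons" is the grip in N (left out, the last holds). Time passes only in rows, so rows that do not move let the fingers close, or fill a call up. It gives the time, the measured TCP pose, the force, the opening and the grip force at its end, in the units of the state.
- observe(): the state, without advancing time (a new reading comes with each control period).
- get_image(name): name is "scene" or "top" or "wrist"; returns the picture (480x640x3 uint8, blue, green, red); there is no depth.
- camera_info(name): a dict with "fx", "fy", "cx", "cy" (pixels), "world_to_cam" (4x4, takes a point from world to camera coordinates). Camera axes: x right, y down, z forward; pixel columns grow to the right and rows downward; lengths in m; the calibration is good to about 2 mm. A picture is of the moment at which its call begins: read the wrist's pose just before it. camera_info takes no time and is no camera call; for the wrist camera it gives the pose at the moment of the call.
- env.close_job(): hands the job in; it is judged then, once.
The state is a dict: "time_s": time; "q": joint angles; "qvel": joint speeds; "joint_efforts": joint torques, N m; "position": TCP position; "tool_rot": TCP orientation; "ft_force": force on the tool from outside, world axes, zero at the start; "wrist_torque": the same for the moment, N m; "grip_width": finger opening in m; "gripper_force": force on a finger pad.
Only numpy, scipy, OpenCV 4.12 (cv2) and the standard library are available. Lean on these libraries where they do the work, as an engineer would, in place of code of your own. Each camera call takes 0.05 s, during which the arm holds its last target. There are 200 camera calls.

TASK

Pack every small lidded pot on the desk upright inside the open metal courier case, then fold the stiff lid fully shut. Fit the ratchet ring wrench over the lid bolt and swing it to and fro, clockwise strokes tightening, until the bolt is hard against its stop. Lay the wrench back in its wooden cradle as you found it, and leave the other things on the desk alone.

Things in the scene. Friction and masses are not known exactly. Their poses are not given: they have to be found in the camera images.
- case: open metal courier case, fixed to the desk. Outside 130 mm (its x) by 170 mm (its y), rim 46 mm above the desk; walls and floor 5 mm thick, so inside 120 x 160 mm, 41 mm deep. Origin: centre of its underside. The lid's hinge runs along its +x rim (the robot's left); the lid's free edge comes down on its -x rim
- lid (a joint): angle of the case's stiff lid, rad: 0 = fully shut (stop), grows as it opens; starts 1.8 to 2.15, leaning back past upright, and stays wherever it is left; 4 to 6 N at the free edge move it. The lid is a plate 130 mm from hinge to free edge, 170 mm wide, 8 mm thick
- lid_hinge (a point): point on the hinge line, midway along it; its frame turns with the lid: x from the free edge to the hinge, y along the hinge, z out of the outer face (up when shut). The lid's underside lies in its xy plane, the free edge 130 mm along -x
- lid_edge (a point): middle of the lid's free edge, on its outer face; same axes as lid_hinge
- lid_bar (a point): middle of the bar handle on the lid's outer face: 46 mm from the hinge, parallel to it, 80 mm long, 11 mm thick, 26 mm above the outer face. With the lid shut it keeps the wrench's handle from swinging across the case; beyond the free edge the wrench swings freely
- bolt (a joint): how far the lid bolt is screwed in, rad: starts 0 to 0.4, grows when turned clockwise seen from above (lid shut), hard stop at 3.5 = tight. It turns stiffly (0.3 Nm, about 3 N at the wrench's handle) and stays where it is left
- bolt_foot (a point): on the bolt's axis, where it stands on the lid's outer face, 22 mm from the free edge and midway along it; z = the bolt's axis. The bolt rises 29 mm from here: collar of 37 mm diameter (0 to 4 mm), 14 ratchet teeth of 36 mm diameter (4 to 18 mm), and a cone narrowing to 12 mm (18 to 29 mm) that guides the wrench's ring on
- wrench: loose steel ratchet ring wrench, 0.26 kg, in its cradle. Origin: centre of the ring's underside; z up (that side stays up on the bolt), handle along its -x. Ring 60 mm outside, 41 mm bore, 18 mm thick; a sprung pawl in the bore. Lowered over the bolt with a light push (about 5 N), handle any way round, it sits on the lid. Keep hold: left alone there it tips off. Take the load off the handle, then lift it straight up
- wrench_grip (a point): where to grip the wrench: on the handle's axis, 105 mm along -x from the ring's centre and 24 mm above the ring's underside. Handle: straight bar 16 mm wide, 14 mm high, from 45 to 195 mm along -x. On the bolt, a clockwise swing (from above) drives it; the swing back clicks freely, up to one tooth (0.45 rad) being lost at each change of direction
- cradle: wooden wrench cradle, fixed to the desk. Origin: on the desk under the head pad's centre. Flat head pad 50 x 70 mm, 22 mm high, for the ring; 172 mm along its -x a flat saddle 24 x 50 mm, 39 mm high, for the handle's end; between them the handle is free to grip. The wrench lies with its x along the cradle's x
- cradle_pad (a point): centre of the top of the cradle's head pad: where the underside of the wrench's ring belongs
- pot_a: small round lidded pot with a black lid, 44 mm diameter, 35 mm tall, about 50 g; may be absent. Origin: centre of its underside, z up
- pot_b: small round lidded pot with a black lid, 44 mm diameter, 35 mm tall, about 50 g; may be absent. Origin: centre of its underside, z up
- pot_c: small round low lidded pot, all white, 38 mm diameter, 24 mm tall, about 50 g; may be absent. Origin: centre of its underside, z up
- pot_d: small round low lidded pot, all white, 38 mm diameter, 24 mm tall, about 50 g; may be absent. Origin: centre of its underside, z up
- mouse: computer mouse, 114 x 62 x 46 mm, bystander
- stapler: desk stapler 36 x 146 x 56 mm, bystander
- tape_measure: tape measure 31 x 78 x 54 mm, bystander
- pen: ball pen 145 mm long, bystander

How it is judged (in metres and radians):
On the way, in this order (a step that is already met when the one before it is completed fails the run):
1. all the pots that are present stand in the case, lid still open (x of pot_a in the frame of case between -0.06 and 0.06 m and y of pot_a in the frame of case between -0.08 and 0.08 m and z of each of pot_a, pot_b, pot_c, pot_d in the frame of case below 0.012 m and angle between each of pot_a, pot_b, pot_c, pot_d's own z axis and vertical below 0.2 rad and x of pot_b in the frame of case between -0.06 and 0.06 m and y of pot_b in the frame of case between -0.08 and 0.08 m and x of pot_c in the frame of case between -0.06 and 0.06 m and y of pot_c in the frame of case between -0.08 and 0.08 m and x of pot_d in the frame of case between -0.06 and 0.06 m and y of pot_d in the frame of case between -0.08 and 0.08 m and value of joint lid above 0.5 rad), for 0.2 s.
2. lid folded fully shut before the bolt is tightened (x of pot_a in the frame of case between -0.06 and 0.06 m and y of pot_a in the frame of case between -0.08 and 0.08 m and z of each of pot_a, pot_b, pot_c, pot_d in the frame of case below 0.012 m and angle between each of pot_a, pot_b, pot_c, pot_d's own z axis and vertical below 0.2 rad and x of pot_b in the frame of case between -0.06 and 0.06 m and y of pot_b in the frame of case between -0.08 and 0.08 m and x of pot_c in the frame of case between -0.06 and 0.06 m and y of pot_c in the frame of case between -0.08 and 0.08 m and x of pot_d in the frame of case between -0.06 and 0.06 m and y of pot_d in the frame of case between -0.08 and 0.08 m and value of joint lid below 0.05 rad and value of joint bolt below 0.8 rad), for 0.2 s.
3. bolt turned to its stop with the wrench on it, lid shut (value of joint lid below 0.05 rad and value of joint bolt above 3.35 rad and horizontal distance between wrench and bolt_foot below 0.008 m), for 0.2 s.
At the end, for the whole second after the job is handed in: Every pot present stands upright on the floor of the case; lid shut (under 0.05 rad); bolt tight (over 3.35 of 3.5 rad); wrench lying level and at rest in its cradle, right way up, ring within 20 mm of the head pad's centre, handle within 0.2 rad of the cradle's line (x of pot_a in the frame of case between -0.06 and 0.06 m and y of pot_a in the frame of case between -0.08 and 0.08 m and z of each of pot_a, pot_b, pot_c, pot_d in the frame of case below 0.012 m and angle between each of pot_a, pot_b, pot_c, pot_d's own z axis and vertical below 0.2 rad and x of pot_b in the frame of case between -0.06 and 0.06 m and y of pot_b in the frame of case between -0.08 and 0.08 m and x of pot_c in the frame of case between -0.06 and 0.06 m and y of pot_c in the frame of case between -0.08 and 0.08 m and x of pot_d in the frame of case between -0.06 and 0.06 m and y of pot_d in the frame of case between -0.08 and 0.08 m and value of joint lid below 0.05 rad and value of joint bolt above 3.35 rad and horizontal distance between wrench and cradle_pad below 0.02 m and z of wrench in the frame of cradle_pad between -0.004 and 0.006 m and angle between the x axis of wrench and the x axis of cradle, either way round below 0.2 rad and angle between wrench's own z axis and vertical below 0.1 rad and linear speed of wrench below 0.02 m/s); the robot touches nothing.
It fails at once if the mouse is pushed more than 50 mm from its place (distance of mouse from where it was at the start of the episode above 0.05 m).
It fails at once if the stapler is pushed more than 50 mm from its place (distance of stapler from where it was at the start of the episode above 0.05 m).
It fails at once if the tape measure is pushed more than 50 mm from its place (distance of tape_measure from where it was at the start of the episode above 0.05 m).
It fails at once if the pen is pushed more than 50 mm from its place (distance of pen from where it was at the start of the episode above 0.05 m).
Of pot_a, pot_b, pot_c, pot_d only 2 to 3 are there at a start; the rules pass over those that are not, and their reading is None.
At some moment in a run one of pot_a, pot_b, pot_c, pot_d may be knocked a few centimetres aside while the robot is not near it.
It also fails if it takes over 210 s, if anything falls off the work surface, if the arm or the gripper's body presses on something with over 40 N, if the wrist force passes 120 N, or if a joint passes its speed limit or range.

## Working session

There is one attempt and no reset: what is moved stays moved. The work goes in short steps, Python scripts to look and compute and a tool call to move; the robot and the scene stay as the last step left them, time stands still between calls to the robot, and variables do not carry over. Pictures are saved under pics/ and viewed, at most 14 in all, crops included, and the job is handed in when it is done.

Besides the shell and the picture viewer there is one more tool, called after "Call:" as name(argument=value, ...) on one line, values as JSON. drive_tool: Moves the arm, as the interface text tells. Its arguments: {"type":"object","properties":{"offset":{"type":"array"},"turn":{"type":"array"},"hand":{"type":"array"},"newtons":{"type":"number"}},"required":["offset","turn","hand"]}

```bash
ls; mkdir -p pics; cat > h.py <<'E'
import numpy as np, cv2
from rig import observe, get_image, camera_info, env
def ray(ci,u,v):
    T=np.array(ci["world_to_cam"]);R=T[:3,:3];t=T[:3,3]
    d=R.T@np.array([(u-ci["cx"])/ci["fx"],(v-ci["cy"])/ci["fy"],1.]);return -R.T@t,d
def onz(ci,u,v,z):
    o,d=ray(ci,u,v);return o+d*(z-o[2])/d[2]
def proj(ci,p):
    T=np.array(ci["world_to_cam"]);c=T[:3,:3]@np.array(p)+T[:3,3]
    return np.array([ci["fx"]*c[0]/c[2]+ci["cx"],ci["fy"]*c[1]/c[2]+ci["cy"]])
E
python3 - <<'E'
from h import *
for n in("top","scene"):
    cv2.imwrite(f"pics/{n}0.png",get_image(n));c=camera_info(n);print(n,c["fx"],c["cx"],c["cy"],np.round(np.array(c["world_to_cam"]),3).tolist())
s=observe();print(s["position"],np.round(s["tool_rot"],3).tolist(),s["grip_width"],env.hold_point_z)
E
```

```text
pics
top 486.23876777017836 320.17864559112695 243.27622735712706 [[-0.01, -1.0, -0.005, 0.041], [-0.996, 0.011, -0.091, 0.509], [0.091, 0.004, -0.996, 1.321], [0.0, 0.0, 0.0, 1.0]]
scene 524.4544037679016 313.89337545867863 232.37357449519055 [[0.534, -0.845, -0.025, -0.245], [-0.457, -0.264, -0.849, 0.317], [0.711, 0.465, -0.527, 0.96], [0.0, 0.0, 0.0, 1.0]]
[ 0.17026268 -0.5227024   0.23077006] [[0.951, 0.31, -0.0], [0.31, -0.951, 0.001], [0.0, -0.001, -1.0]] 0.085464341395841 0.0187
```

View pics/top0.png

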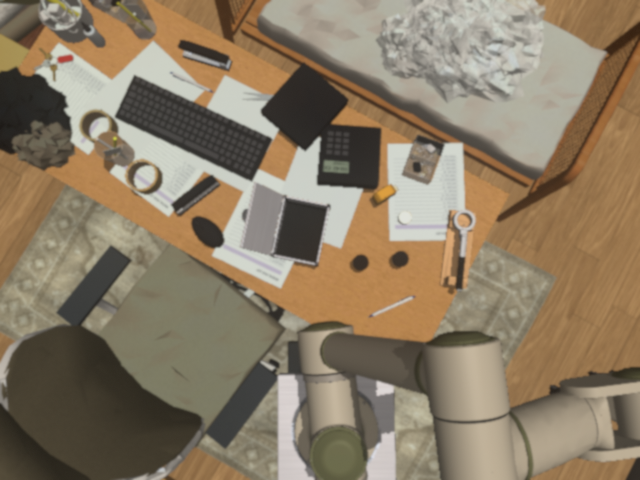

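View pics/scene0.png

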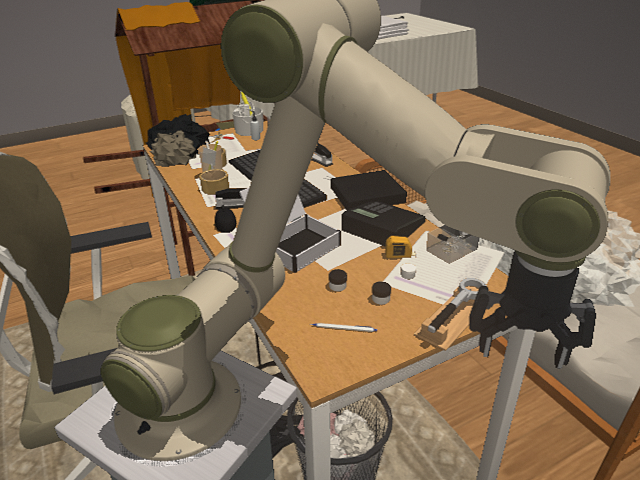

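The top view shows black pots at about (360,262) and (400,258), a white pot at (404,218), the case at (301,231), and the wrench ring at (463,221) with its handle toward (458,285). The lid leans left of the case. Next I'll zoom in on that area and measure it.

```bash
python3 - <<'E'
from h import *
im=cv2.imread("pics/top0.png")
c=im[130:330,225:490];cv2.imwrite("pics/crop0.png",cv2.resize(c,None,fx=3,fy=3,interpolation=cv2.INTER_CUBIC))
ci=camera_info("top")
g=cv2.cvtColor(im,cv2.COLOR_BGR2GRAY)
def blob(m,x0,x1,y0,y1,z,lab):
    k=np.zeros_like(m);k[y0:y1,x0:x1]=m[y0:y1,x0:x1]
    n,l,st,ce=cv2.connectedComponentsWithStats(k)
    i=1+np.argmax(st[1:,4]);print(lab,ce[i].round(1),st[i],onz(ci,*ce[i],z).round(4))
d=(g<70).astype(np.uint8)
blob(d,345,378,245,280,.035,"potA");blob(d,385,415,245,272,.035,"potB")
blob((g>225).astype(np.uint8),393,415,209,228,.024,"white")
for p in[(463,221),(457,285),(461,240)]:print(p,onz(ci,*p,.04).round(4))
E
```

```text
potA [359.8 262.6] [353 256  15  15 171] [ 0.4539 -0.0714  0.035 ]
potB [399.4 258.9] [392 252  16  15 178] [ 0.4629 -0.1797  0.035 ]Traceback (most recent call last):
  File "<stdin>", line 12, in <module>
  File "<stdin>", line 9, in blob
    return _wrapfunc(a, 'argmax', axis=axis, out=out, **kwds)
    return bound(*args, **kwds)
ValueError: attempt to get argmax of an empty sequence
```

View pics/crop0.png

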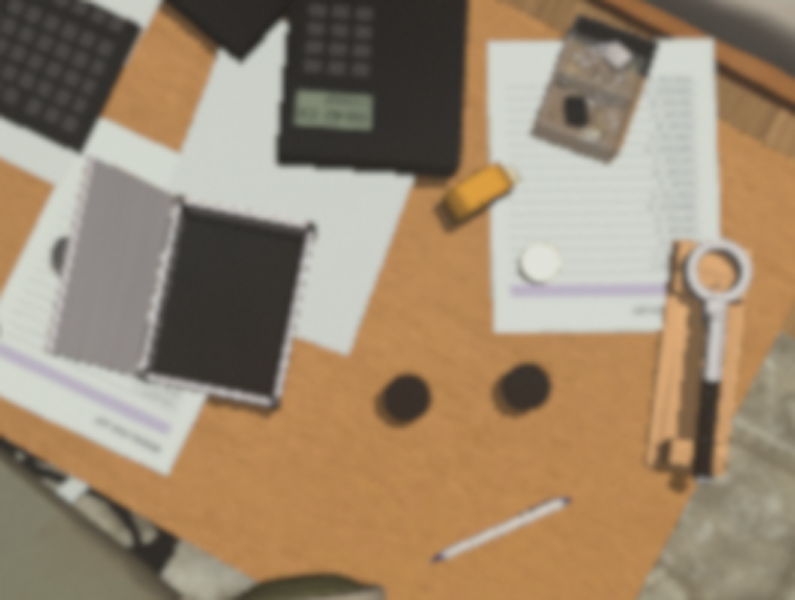

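Zoomed view: case rim corners are at crop (180,203), (312,230), (275,402) and (147,375), the wrench ring is at (718,270) with its handle end at (703,475), and the white pot is at (541,262).

```bash
python3 - <<'E'
from h import *
ci=camera_info("top")
f=lambda u,v,z:onz(ci,225+(u+.5)/3-.5,130+(v+.5)/3-.5,z)
C=[f(*p,.046) for p in[(180,203),(312,230),(275,402),(147,375)]]
for c in C:print(c.round(4))
m=np.mean(C,0);ax=(C[0]+C[3]-C[1]-C[2])/2;ay=(C[3]+C[2]-C[0]-C[1])/2
print("case",m.round(4),np.linalg.norm(ax),np.linalg.norm(ay),np.degrees([np.arctan2(ax[1],ax[0]),np.arctan2(ay[1],ay[0])]))
print("white",f(541,262,.024).round(4))
r=f(718,270,.04);e=f(703,475,.053);print("ring",r.round(4),"end",e.round(4),np.linalg.norm(r-e),np.degrees(np.arctan2(*(r-e)[1::-1])))
for p in[(95,158),(50,352)]:print("lidedge @.13",f(*p,.16).round(4),f(*p,.17).round(4))
for p in[(480,193),(502,530),(435,560),(568,500)]:print(p,f(*p,.03).round(4))
w=camera_info("wrist");print(w["fx"]);T=np.array(w["world_to_cam"]);s=observe();
R=np.array(s["tool_rot"]);o=-T[:3,:3].T@T[:3,3];print("cam in tool",R.T@(o-s["position"]),(R.T@T[:3,:3].T).round(3).tolist())
E
```

```text
[0.6344 0.132  0.046 ]
[0.6081 0.0117 0.046 ]
[0.4516 0.0469 0.046 ]
[0.4772 0.1624 0.046 ]
case [0.5428 0.0883 0.046 ] 0.12070315623966558 0.16022110265814718 [ 77.59019633 168.18441817]
white [ 0.5796 -0.1999  0.024 ]
ring [ 0.5682 -0.3583  0.04  ] end [ 0.3822 -0.3343  0.053 ] 0.1879931695925076 -7.352671286189745
lidedge @.13 [0.6519 0.1943 0.16  ] [0.6497 0.1929 0.17  ]
lidedge @.13 [0.4893 0.2313 0.16  ] [0.4885 0.2296 0.17  ]
(480, 193) [ 0.6437 -0.1442  0.03  ]
(502, 530) [ 0.3344 -0.1572  0.03  ]
(435, 560) [ 0.3081 -0.0961  0.03  ]
(568, 500) [ 0.3608 -0.2177  0.03  ]
363.0023118610005
cam in tool [ 0.07569484  0.00036047 -0.14357698] [[0.0, -0.955, -0.297], [1.0, -0.0, 0.001], [-0.001, -0.297, 0.955]]
```

```bash
cat >> h.py <<'E'
from scipy.spatial.transform import Rotation as Ro
def Ryaw(d):
    a=np.radians(d);x=np.array([np.cos(a),np.sin(a),0]);z=np.array([0,0,-1.]);return np.c_[x,np.cross(z,x),z]
def plan(*segs):
    "segs: (pos or None, yaw, rows)"
    s=observe();p=np.array(s["position"]);R=np.array(s["tool_rot"]);k=0
    print("t",round(s["time_s"],1),"at",p.round(4),"yaw",np.degrees(np.arctan2(R[1,0],R[0,0])).round(1),"z",R[:,2].round(3))
    for q,yaw,n in segs:
        q=p if q is None else np.array(q,float);Rt=Ryaw(yaw)
        w=Ro.from_matrix(R.T@Rt).as_rotvec()/n
        last=None
        for i in range(n):
            o=(R.T@(q-p)/n/.04).round(2)+0.;k+=1
            t=(np.degrees(w)/6).round(2)+0.;print(k,o.tolist(),t.tolist(), "!!" if max(abs(o).max(),abs(t).max())>1 else "")
            R=R@Ro.from_rotvec(w).as_matrix()
        p=q;R=Rt
E
python3 -c "
from h import *
plan(((.5,-.15,.2),-12,10))"
```

```text
t 0.1 at [ 0.1703 -0.5227  0.2308] yaw 18.0 z [-0.     0.001 -1.   ]
1 [1.07, -0.63, 0.08] [0.0, 0.0, 0.5] !!
2 [1.04, -0.69, 0.08] [0.0, 0.0, 0.5] !!
3 [1.0, -0.74, 0.08] [0.0, 0.0, 0.5] 
4 [0.96, -0.79, 0.08] [0.0, 0.0, 0.5] 
5 [0.92, -0.84, 0.08] [0.0, 0.0, 0.5] 
6 [0.87, -0.89, 0.08] [0.0, 0.0, 0.5] 
7 [0.82, -0.93, 0.08] [0.0, 0.0, 0.5] 
8 [0.77, -0.97, 0.08] [0.0, 0.0, 0.5] 
9 [0.72, -1.01, 0.08] [0.0, 0.0, 0.5] !!
10 [0.67, -1.05, 0.08] [0.0, 0.0, 0.5] !!
```

Call:
drive_tool(offset=[[0.9, -0.6, 0.08], [0.9, -0.6, 0.08], [0.9, -0.7, 0.08], [0.9, -0.75, 0.08], [0.9, -0.8, 0.08], [0.85, -0.85, 0.08], [0.8, -0.9, 0.08], [0.75, -0.9, 0.08], [0.7, -0.95, 0.08], [0.6, -0.95, 0.08]], turn=[[0, 0, 0.5], [0, 0, 0.5], [0, 0, 0.5], [0, 0, 0.5], [0, 0, 0.5], [0, 0, 0.5], [0, 0, 0.5], [0, 0, 0.5], [0, 0, 0.5], [0, 0, 0.5]], hand=[1, 1, 1, 1, 1, 1, 1, 1, 1, 1], newtons=40)

```text
time_s: 1.35
position: [0.4765, -0.1744, 0.199]
tool_rot: [[0.978, -0.209, -0.0], [-0.209, -0.978, 0.0], [-0.0, -0.0, -1.0]]
ft_force: [0.6, 0.2, 0.8]
grip_width: 0.0853
gripper_force: 0.0
```

```bash
python3 - <<'E'
from h import *
ci=camera_info("wrist");im=get_image("wrist");cv2.imwrite("pics/w1.png",im)
g=cv2.cvtColor(im,cv2.COLOR_BGR2GRAY)
for n,p in dict(A=(.454,-.071,.035),B=(.463,-.18,.035),W=(.58,-.2,.024)).items():
    u=proj(ci,p);print(n,u.round(1))
s=observe();print(s["position"].round(4),np.array(s["ft_force"]).round(1))
E
```

```text
A [216.3 264. ]
B [332.  230.5]
W [326.7  86.5]
[ 0.4785 -0.1711  0.1986] [-0.7  2.6 -0.9]
```

View pics/w1.png

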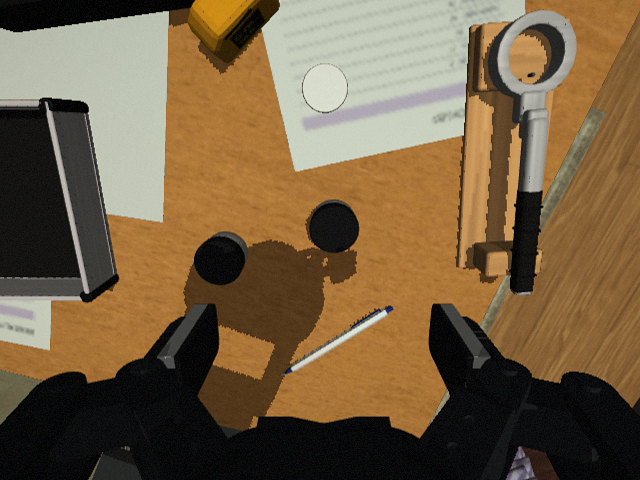

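The wrist view shows pot A's lid at about (219,260), pot B's at (334,226), the white lid at (325,88), the wrench ring at (536,53) and the handle end at (522,291). All of these agree with the top view to within a few mm.

```bash
python3 - <<'E'
from h import *
ci=camera_info("wrist");T=ci
for n,u,v,z in[("A",219,260,.035),("B",334,226,.035),("W",325,88,.024),("ring",536,53,.04),("hend",522,291,.05),("caseFrontR",113,284,.046),("caseBackR",83,103,.046)]:print(n,onz(ci,u,v,z).round(4))
im=cv2.imread("pics/w1.png");g=cv2.cvtColor(im,cv2.COLOR_BGR2GRAY)
for x0,x1,y0,y1,t,z in[(185,252,228,290,45,.035),(300,365,195,256,45,.035)]:
    k=(g[y0:y1,x0:x1]<25).astype(np.uint8);cs=max(cv2.findContours(k,0,2)[0],key=cv2.contourArea);(x,y),r=cv2.minEnclosingCircle(cs);print(x+x0,y+y0,r,onz(ci,x+x0,y+y0,z).round(4))
B=(.4625,-.179)
plan((B+(.06,),-12,5),(B+(.006,),-12,3))
E
```

```text
A [ 0.4594 -0.0709  0.035 ]
B [ 0.469  -0.1788  0.035 ]
W [ 0.5813 -0.1946  0.024 ]
ring [ 0.5707 -0.3543  0.04  ]
hend [ 0.3804 -0.3294  0.05  ]
caseFrontR [0.4605 0.0238 0.046 ]
caseBackR [ 0.6075 -0.0106  0.046 ]
219.03986740112305 259.2491703033447 25.319334030151367 [ 0.4601 -0.0712  0.035 ]
333.3396987915039 227.38838958740234 24.854604721069336 [ 0.4678 -0.178   0.035 ]
t 1.4 at [ 0.4785 -0.1711  0.1986] yaw -12.0 z [ 0.     0.002 -1.   ]
1 [-0.07, 0.06, 0.69] [0.0, 0.0, 0.0] 
2 [-0.07, 0.06, 0.69] [0.0, 0.0, 0.0] 
3 [-0.07, 0.06, 0.69] [0.0, 0.0, 0.0] 
4 [-0.07, 0.06, 0.69] [0.0, 0.0, 0.0] 
5 [-0.07, 0.06, 0.69] [0.0, 0.0, 0.0] 
6 [0.0, 0.0, 0.45] [0.0, 0.0, 0.0] 
7 [0.0, 0.0, 0.45] [0.0, 0.0, 0.0] 
8 [0.0, 0.0, 0.45] [0.0, 0.0, 0.0]
```

Call:
drive_tool(offset=[[-0.06, 0.05, 0.7], [-0.06, 0.05, 0.7], [-0.06, 0.05, 0.7], [-0.06, 0.06, 0.7], [-0.05, 0.06, 0.7], [0, 0, 0.6], [0, 0, 0.5], [0, 0, 0.2], [0, 0, 0], [0, 0, 0]], turn=[[0, 0, 0], [0, 0, 0], [0, 0, 0], [0, 0, 0], [0, 0, 0], [0, 0, 0], [0, 0, 0], [0, 0, 0], [0, 0, 0], [0, 0, 0]], hand=[1, 1, 1, 1, 1, 1, 1, 1, 0.3, 0.3])

```text
time_s: 2.65
position: [0.4624, -0.1842, 0.008]
tool_rot: [[0.978, -0.207, 0.001], [-0.207, -0.978, -0.001], [0.001, 0.0, -1.0]]
ft_force: [1.0, -0.1, -0.0]
grip_width: 0.0517
gripper_force: 0.0
```

```bash
python3 - <<'E'
from h import *
for s in range(1):
    o=observe();print(o["grip_width"],o["gripper_force"])
ex=np.array([np.cos(np.radians(78)),np.sin(np.radians(78))]);ey=np.array([-ex[1],ex[0]])
c=np.array([.543,.088])
for y in(-.05,0,.05):print(y,(c+ex*-.004+ey*y).round(4))
t=c+ex*-.004+ey*-.05
p=o["position"]
plan(((p[0],p[1],.11),-12,2),((t[0],t[1],.11),-12,8))
E
```

```text
0.05172839765436184 0.0
-0.05 [0.5911 0.0737]
0 [0.5422 0.0841]
0.05 [0.4933 0.0945]
t 2.6 at [ 0.4624 -0.1842  0.008 ] yaw -12.0 z [ 0.001 -0.001 -1.   ]
1 [0.0, 0.0, -1.28] [0.0, -0.01, 0.0] !!
2 [0.0, 0.0, -1.28] [0.0, -0.01, 0.0] !!
3 [0.23, -0.87, 0.0] [0.0, 0.0, 0.0] 
4 [0.23, -0.87, 0.0] [0.0, 0.0, 0.0] 
5 [0.23, -0.87, 0.0] [0.0, 0.0, 0.0] 
6 [0.23, -0.87, 0.0] [0.0, 0.0, 0.0] 
7 [0.23, -0.87, 0.0] [0.0, 0.0, 0.0] 
8 [0.23, -0.87, 0.0] [0.0, 0.0, 0.0] 
9 [0.23, -0.87, 0.0] [0.0, 0.0, 0.0] 
10 [0.23, -0.87, 0.0] [0.0, 0.0, 0.0]
```

Call:
drive_tool(offset=[[0, 0, 0], [0, 0, 0], [0, 0, -0.8], [0, 0, -0.9], [0, 0, -0.9], [0.3, -0.95, 0], [0.3, -0.95, 0], [0.3, -0.95, 0], [0.3, -0.95, 0], [0.3, -0.95, 0]], turn=[[0, 0, 0], [0, 0, 0], [0, 0, 0], [0, 0, 0], [0, 0, 0], [0, 0, 0], [0, 0, 0], [0, 0, 0], [0, 0, 0], [0, 0, 0]], hand=[0.2, 0.2, 0.2, 0.2, 0.2, 0.2, 0.2, 0.2, 0.2, 0.2])

```text
time_s: 3.9
position: [0.5607, -0.0093, 0.1117]
tool_rot: [[0.978, -0.207, 0.001], [-0.207, -0.978, -0.0], [0.001, 0.0, -1.0]]
ft_force: [0.5, 0.1, -0.0]
grip_width: 0.0424
gripper_force: 40.8
```

```bash
python3 - <<'E'
from h import *
get_image("wrist");ci=camera_info("wrist");im=get_image("wrist");cv2.imwrite("pics/w2.png",im)
o=observe();print(o["grip_width"],o["gripper_force"])
plan(((.5911,.0737,.11),-12,4))
for x,y in[(-.06,-.08),(-.06,.08),(.06,-.08),(.06,.08)]:
  ex=np.array([np.cos(np.radians(78)),np.sin(np.radians(78))]);ey=np.array([-ex[1],ex[0]])
  print(x,y,proj(ci,[*(np.array([.543,.088])+ex*x+ey*y),.046]).round(0))
E
```

```text
0.04260069244251011 40.81745445728302
t 4.0 at [ 0.5612 -0.0077  0.1116] yaw -11.8 z [ 0.001  0.    -1.   ]
1 [0.08, -0.54, 0.01] [0.0, 0.0, 0.01] 
2 [0.08, -0.54, 0.01] [0.0, 0.0, 0.01] 
3 [0.08, -0.54, 0.01] [0.0, 0.0, 0.01] 
4 [0.08, -0.54, 0.01] [0.0, 0.0, 0.01] 
-0.06 -0.08 [275. 188.]
-0.06 0.08 [283. 413.]
0.06 -0.08 [ 67. 187.]
0.06 0.08 [114. 412.]
```

View pics/w2.png

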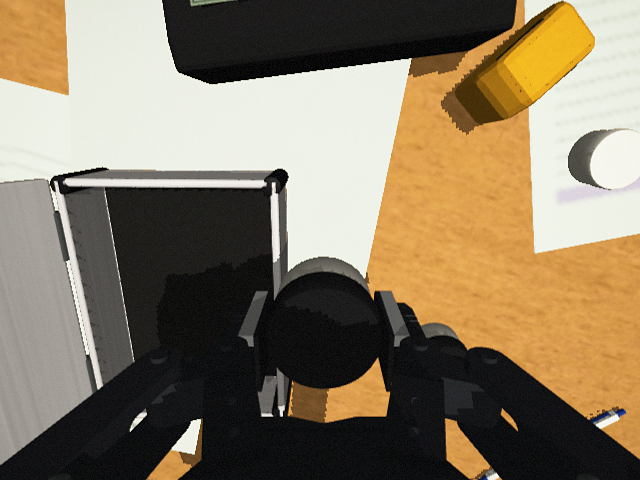

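The pot is held (lid at (325,330)), and the case rim lines up with my estimate.

Call:
drive_tool(offset=[[0.05, -0.53, 0], [0.05, -0.53, 0], [0.05, -0.53, 0], [0.05, -0.53, 0], [0, 0, 0.7], [0, 0, 0.7], [0, 0, 0.6], [0, 0, 0.4], [0, 0, 0], [0, 0, 0]], turn=[[0, 0, 0], [0, 0, 0], [0, 0, 0], [0, 0, 0], [0, 0, 0], [0, 0, 0], [0, 0, 0], [0, 0, 0], [0, 0, 0], [0, 0, 0]], hand=[0.2, 0.2, 0.2, 0.2, 0.2, 0.2, 0.2, 0.2, 0.2, 0.2])

```text
time_s: 5.25
position: [0.5861, 0.0708, 0.0161]
tool_rot: [[0.978, -0.207, 0.001], [-0.207, -0.978, -0.0], [0.001, -0.0, -1.0]]
ft_force: [-0.3, 0.7, -1.2]
grip_width: 0.0423
gripper_force: 42.4
```

```bash
python3 - <<'E'
from h import *
o=observe();print(o["grip_width"],o["gripper_force"],o["ft_force"])
p=o["position"]
plan(((p[0],p[1],.12),-12,3),((.457,-.071,.1),-12,5))
E
```

```text
0.042322506615304165 42.43415951728821 [-0.29105424  0.68730361 -1.16028897]
t 5.2 at [0.5861 0.0708 0.0161] yaw -12.0 z [ 0.001 -0.    -1.   ]
1 [0.0, 0.0, -0.87] [0.0, 0.0, 0.0] 
2 [0.0, 0.0, -0.87] [0.0, 0.0, 0.0] 
3 [0.0, 0.0, -0.87] [0.0, 0.0, 0.0] 
4 [-0.48, 0.83, 0.1] [0.0, 0.0, 0.0] 
5 [-0.48, 0.83, 0.1] [0.0, 0.0, 0.0] 
6 [-0.48, 0.83, 0.1] [0.0, 0.0, 0.0] 
7 [-0.48, 0.83, 0.1] [0.0, 0.0, 0.0] 
8 [-0.48, 0.83, 0.1] [0.0, 0.0, 0.0]
```

Call:
drive_tool(offset=[[0, 0, 0.06], [0, 0, 0], [0, 0, 0], [0, 0, -0.9], [0, 0, -0.9], [0, 0, -0.9], [-0.6, 0.9, 0], [-0.6, 0.9, 0], [-0.6, 0.9, 0], [-0.6, 0.9, 0]], turn=[[0, 0, 0], [0, 0, 0], [0, 0, 0], [0, 0, 0], [0, 0, 0], [0, 0, 0], [0, 0, 0], [0, 0, 0], [0, 0, 0], [0, 0, 0]], hand=[0.2, 0.75, 0.75, 0.75, 0.75, 0.75, 1, 1, 1, 1])

```text
time_s: 6.5
position: [0.4608, -0.051, 0.1212]
tool_rot: [[0.978, -0.207, 0.001], [-0.207, -0.978, -0.0], [0.001, 0.0, -1.0]]
ft_force: [0.5, -0.9, -1.2]
grip_width: 0.0853
gripper_force: 0.0
```

```bash
python3 - <<'E'
from h import *
get_image("wrist");ci=camera_info("wrist");im=get_image("wrist");cv2.imwrite("pics/w3.png",im)
g=cv2.cvtColor(im,cv2.COLOR_BGR2GRAY)
u=proj(ci,(.4575,-.071,.035));print(u)
plan(((.457,-.071,.007),-12,4))
E
```

```text
[349.03084635 240.2599942 ]
t 6.6 at [ 0.4596 -0.0519  0.1212] yaw -12.1 z [-0.001 -0.    -1.   ]
1 [0.01, 0.12, 0.71] [0.0, 0.0, -0.01] 
2 [0.01, 0.12, 0.71] [0.0, 0.0, -0.01] 
3 [0.01, 0.12, 0.71] [0.0, 0.0, -0.01] 
4 [0.01, 0.12, 0.71] [0.0, 0.0, -0.01]
```

View pics/w3.png

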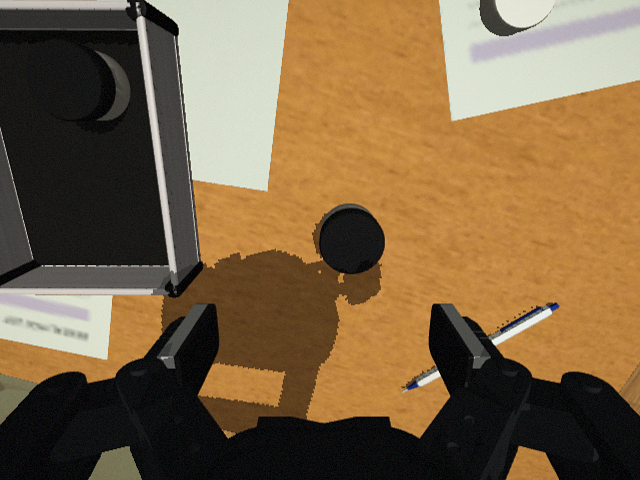

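Pot B stands upright in the case, and pot A's lid is at (351,241), as expected.

Call:
drive_tool(offset=[[0.01, 0.13, 0.7], [0.01, 0.13, 0.7], [0.01, 0.13, 0.7], [0.01, 0.13, 0.6], [0, 0, 0.15], [0, 0, 0], [0, 0, 0], [0, 0, 0], [0, 0, -0.8], [0, 0, -0.9]], turn=[[0, 0, 0], [0, 0, 0], [0, 0, 0], [0, 0, 0], [0, 0, 0], [0, 0, 0], [0, 0, 0], [0, 0, 0], [0, 0, 0], [0, 0, 0]], hand=[1, 1, 1, 1, 1, 0.2, 0.2, 0.2, 0.2, 0.2])

```text
time_s: 7.85
position: [0.4589, -0.0707, 0.0761]
tool_rot: [[0.978, -0.207, -0.0], [-0.207, -0.978, 0.0], [-0.0, -0.0, -1.0]]
ft_force: [-0.2, -0.1, -0.6]
grip_width: 0.0428
gripper_force: 40.8
```

```bash
python3 - <<'E'
from h import *
o=observe();print(o["grip_width"],o["gripper_force"])
p=o["position"]
plan(((p[0],p[1],.11),-12,1),((.4933,.0945,.11),-12,6))
E
```

```text
0.04276802250291057 40.76736509799957
t 7.8 at [ 0.4589 -0.0707  0.0761] yaw -12.0 z [-0.  0. -1.]
1 [0.0, 0.0, -0.85] [0.0, 0.0, 0.01] 
2 [0.0, -0.7, 0.0] [0.0, 0.0, 0.0] 
3 [0.0, -0.7, 0.0] [0.0, 0.0, 0.0] 
4 [0.0, -0.7, 0.0] [0.0, 0.0, 0.0] 
5 [0.0, -0.7, 0.0] [0.0, 0.0, 0.0] 
6 [0.0, -0.7, 0.0] [0.0, 0.0, 0.0] 
7 [0.0, -0.7, 0.0] [0.0, 0.0, 0.0]
```

Call:
drive_tool(offset=[[0, 0, -0.8], [0, -0.84, 0], [0, -0.84, 0], [0, -0.84, 0], [0, -0.84, 0], [0, -0.84, 0], [0, 0, 0.85], [0, 0, 0.85], [0, 0, 0.55], [0, 0, 0.1]], turn=[[0, 0, 0], [0, 0, 0], [0, 0, 0], [0, 0, 0], [0, 0, 0], [0, 0, 0], [0, 0, 0], [0, 0, 0], [0, 0, 0], [0, 0, 0]], hand=[0.2, 0.2, 0.2, 0.2, 0.2, 0.2, 0.2, 0.2, 0.2, 0.2])

```text
time_s: 9.1
position: [0.4927, 0.0937, 0.0128]
tool_rot: [[0.978, -0.207, -0.003], [-0.207, -0.978, 0.0], [-0.003, 0.0, -1.0]]
ft_force: [-9.8, -0.1, 25.7]
grip_width: 0.0429
gripper_force: 42.7
```

```bash
python3 - <<'E'
from h import *
o=observe();print(o["grip_width"],o["gripper_force"],o["ft_force"])
p=o["position"]
plan(((p[0],p[1],.11),-12,3),((.579,-.198,.11),-12,8))
E
```

```text
0.04292337903734184 42.71657109260559 [-9.84486648 -0.09919052 25.65934492]
t 9.1 at [0.4927 0.0937 0.0128] yaw -11.9 z [-0.003  0.    -1.   ]
1 [0.0, 0.0, -0.81] [0.0, 0.01, 0.0] 
2 [0.0, 0.0, -0.81] [0.0, 0.01, 0.0] 
3 [0.0, 0.0, -0.81] [0.0, 0.01, 0.0] 
4 [0.45, 0.84, 0.0] [0.0, 0.0, 0.0] 
5 [0.45, 0.84, 0.0] [0.0, 0.0, 0.0] 
6 [0.45, 0.84, 0.0] [0.0, 0.0, 0.0] 
7 [0.45, 0.84, 0.0] [0.0, 0.0, 0.0] 
8 [0.45, 0.84, 0.0] [0.0, 0.0, 0.0] 
9 [0.45, 0.84, 0.0] [0.0, 0.0, 0.0] 
10 [0.45, 0.84, 0.0] [0.0, 0.0, 0.0] 
11 [0.45, 0.84, 0.0] [0.0, 0.0, 0.0]
```

Touched the floor with 26 N. I'll ease up slightly, then open.

Call:
drive_tool(offset=[[0, 0, -0.06], [0, 0, 0], [0, 0, 0], [0, 0, -0.9], [0, 0, -0.9], [0, 0, -0.9], [0.5, 0.95, 0], [0.5, 0.95, 0], [0.5, 0.95, 0], [0.5, 0.95, 0]], turn=[[0, 0, 0], [0, 0, 0], [0, 0, 0], [0, 0, 0], [0, 0, 0], [0, 0, 0], [0, 0, 0], [0, 0, 0], [0, 0, 0], [0, 0, 0]], hand=[0.2, 0.75, 0.75, 0.75, 0.75, 0.75, 1, 1, 1, 1])

```text
time_s: 10.35
position: [0.5409, -0.0732, 0.1236]
tool_rot: [[0.978, -0.207, 0.0], [-0.207, -0.978, -0.0], [0.0, 0.0, -1.0]]
ft_force: [0.2, 0.6, -0.4]
grip_width: 0.0853
gripper_force: 0.0
```

```bash
python3 - <<'E'
from h import *
get_image("wrist");ci=camera_info("wrist");im=get_image("wrist");cv2.imwrite("pics/w4.png",im)
u=proj(ci,(.58,-.198,.024));print(u)
plan(((.579,-.198,.06),-12,5),((.579,-.198,.005),-12,2))
g=cv2.cvtColor(im,cv2.COLOR_BGR2GRAY)
k=(g>215).astype(np.uint8);n,l,st,ce=cv2.connectedComponentsWithStats(k)
for i in range(1,n):
    if st[i,4]>800 and st[i,2]<110:print(st[i],ce[i],onz(ci,*ce[i],.024))
E
```

```text
[490.11164643 148.87377155]
t 10.4 at [ 0.5416 -0.0754  0.1234] yaw -12.2 z [ 0.001 -0.001 -1.   ]
1 [0.31, 0.56, 0.32] [0.0, 0.0, -0.01] 
2 [0.31, 0.56, 0.32] [0.0, 0.0, -0.01] 
3 [0.31, 0.56, 0.32] [0.0, 0.0, -0.01] 
4 [0.31, 0.56, 0.32] [0.0, 0.0, -0.01] 
5 [0.31, 0.56, 0.32] [0.0, 0.0, -0.01] 
6 [0.0, 0.0, 0.69] [0.0, 0.0, 0.0] 
7 [0.0, 0.0, 0.69] [0.0, 0.0, 0.0]
```

View pics/w4.png

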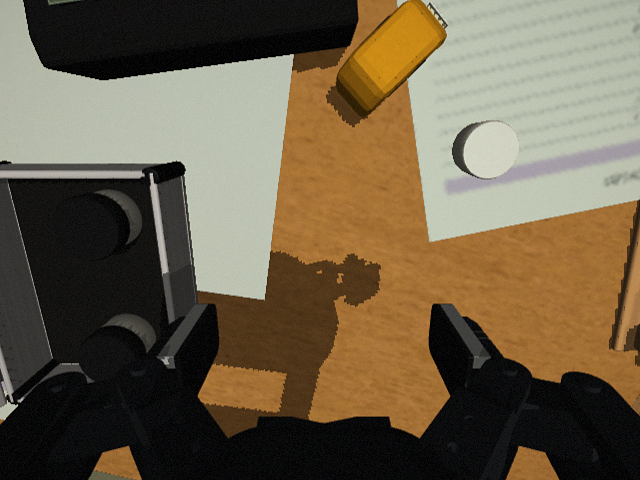

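Both black pots stand in the case, and the white lid is at (491,149) as predicted.

Call:
drive_tool(offset=[[0.3, 0.56, 0.3], [0.31, 0.56, 0.3], [0.31, 0.56, 0.3], [0.31, 0.56, 0.3], [0.31, 0.56, 0.3], [0, 0, 0.75], [0, 0, 0.6], [0, 0, 0.1], [0, 0, 0], [0, 0, 0]], turn=[[0, 0, 0], [0, 0, 0], [0, 0, 0], [0, 0, 0], [0, 0, 0], [0, 0, 0], [0, 0, 0], [0, 0, 0], [0, 0, 0], [0, 0, 0]], hand=[0.8, 0.8, 0.8, 0.8, 0.8, 0.8, 0.8, 0.8, 0.8, 0.15])

```text
time_s: 11.7
position: [0.5783, -0.1945, 0.0063]
tool_rot: [[0.978, -0.207, 0.002], [-0.207, -0.978, -0.001], [0.002, 0.001, -1.0]]
ft_force: [0.7, 1.6, -0.6]
grip_width: 0.0514
gripper_force: 0.0
```

```bash
python3 - <<'E'
from h import *
o=observe();print(o["grip_width"],o["gripper_force"],o["ft_force"])
p=o["position"]
plan(((p[0],p[1],.11),-12,3),((.5422,.0841,.11),-12,8))
E
```

```text
0.05138857185256121 0.0 [ 0.67445285  1.60598109 -0.60544208]
t 11.7 at [ 0.5783 -0.1945  0.0063] yaw -12.0 z [ 0.002 -0.001 -1.   ]
1 [0.0, 0.0, -0.86] [0.0, -0.01, 0.0] 
2 [0.0, 0.0, -0.86] [0.0, -0.01, 0.0] 
3 [0.0, 0.0, -0.86] [0.0, -0.01, 0.0] 
4 [-0.29, -0.83, 0.0] [0.0, 0.0, 0.0] 
5 [-0.29, -0.83, 0.0] [0.0, 0.0, 0.0] 
6 [-0.29, -0.83, 0.0] [0.0, 0.0, 0.0] 
7 [-0.29, -0.83, 0.0] [0.0, 0.0, 0.0] 
8 [-0.29, -0.83, 0.0] [0.0, 0.0, 0.0] 
9 [-0.29, -0.83, 0.0] [0.0, 0.0, 0.0] 
10 [-0.29, -0.83, 0.0] [0.0, 0.0, 0.0] 
11 [-0.29, -0.83, 0.0] [0.0, 0.0, 0.0]
```

Call:
drive_tool(offset=[[0, 0, -0.04], [0, 0, 0], [0, 0, -0.8], [0, 0, -0.9], [0, 0, -0.9], [-0.32, -0.94, 0], [-0.32, -0.94, 0], [-0.32, -0.94, 0], [-0.32, -0.94, 0], [-0.32, -0.94, 0]], turn=[[0, 0, 0], [0, 0, 0], [0, 0, 0], [0, 0, 0], [0, 0, 0], [0, 0, 0], [0, 0, 0], [0, 0, 0], [0, 0, 0], [0, 0, 0]], hand=[0.15, 0.15, 0.15, 0.15, 0.15, 0.15, 0.15, 0.15, 0.15, 0.15])

```text
time_s: 12.95
position: [0.5537, 0.0043, 0.1111]
tool_rot: [[0.978, -0.207, 0.0], [-0.207, -0.978, 0.0], [0.0, -0.0, -1.0]]
ft_force: [0.5, -0.6, -0.8]
grip_width: 0.036
gripper_force: 40.2
```

```bash
python3 - <<'E'
from h import *
get_image("wrist");ci=camera_info("wrist");im=get_image("wrist");cv2.imwrite("pics/w5.png",im)
o=observe();print(o["grip_width"],o["gripper_force"],o["ft_force"])
plan(((.5422,.0841,.11),-12,2))
E
```

```text
0.03602289473359209 40.17078101634979 [-0.10167916 -0.36008956 -1.13672104]
t 13.1 at [0.5531 0.0063 0.1111] yaw -11.7 z [-0.001  0.001 -1.   ]
1 [-0.33, -0.92, 0.01] [0.0, 0.0, 0.02] 
2 [-0.33, -0.92, 0.01] [0.0, 0.0, 0.02]
```

View pics/w5.png

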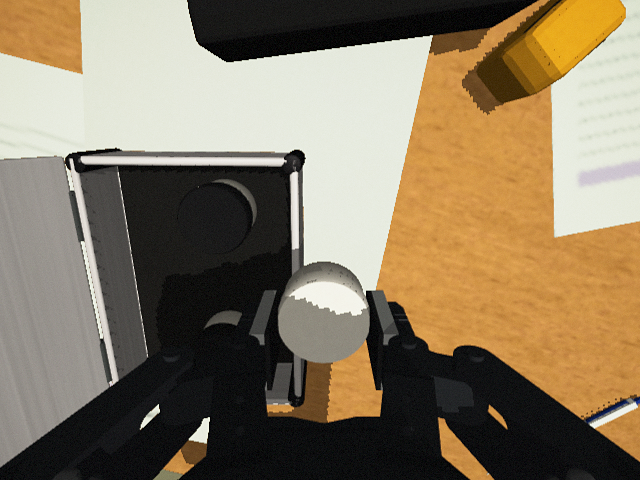

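White pot is held, and pots A and B stand in the case (B's lid at (215,218)).

Call:
drive_tool(offset=[[-0.24, -0.6, 0], [-0.24, -0.6, 0], [-0.24, -0.6, 0], [0, 0, 0.8], [0, 0, 0.8], [0, 0, 0.6], [0, 0, 0.25], [0, 0, 0], [0, 0, 0], [0, 0, 0]], turn=[[0, 0, 0], [0, 0, 0], [0, 0, 0], [0, 0, 0], [0, 0, 0], [0, 0, 0], [0, 0, 0], [0, 0, 0], [0, 0, 0], [0, 0, 0]], hand=[0.15, 0.15, 0.15, 0.15, 0.15, 0.15, 0.15, 0.15, 0.7, 0.7])

```text
time_s: 14.3
position: [0.5411, 0.0793, 0.0133]
tool_rot: [[0.978, -0.207, 0.001], [-0.207, -0.978, -0.0], [0.001, -0.0, -1.0]]
ft_force: [0.2, 0.0, -0.2]
grip_width: 0.06
gripper_force: 0.0
```

```bash
python3 - <<'E'
from h import *
o=observe();print(o["grip_width"],o["ft_force"])
p=o["position"]
plan(((p[0],p[1],.15),-12,4))
E
```

```text
0.05999115379385597 [ 0.19702774  0.04424873 -0.1793499 ]
t 14.3 at [0.5411 0.0793 0.0133] yaw -12.0 z [ 0.001 -0.    -1.   ]
1 [0.0, 0.0, -0.85] [0.0, 0.0, 0.0] 
2 [0.0, 0.0, -0.85] [0.0, 0.0, 0.0] 
3 [0.0, 0.0, -0.85] [0.0, 0.0, 0.0] 
4 [0.0, 0.0, -0.85] [0.0, 0.0, 0.0]
```

Call:
drive_tool(offset=[[0, 0, -0.7], [0, 0, -0.9], [0, 0, -0.9], [0, 0, -0.9], [0, 0, -0.9], [0, 0, -0.9], [-0.34, -0.9, 0], [-0.34, -0.9, 0], [-0.34, -0.9, 0], [-0.35, -0.9, 0]], turn=[[0, 0, 0], [0, 0, 0], [0, 0, 0], [0, 0, 0], [0, 0, 0], [0, 0, 0], [0, 0, 0], [0, 0, 0], [0, 0, 0], [0, 0, 0]], hand=[0.7, 0.7, 0.7, 0, 0, 0, 0, 0, 0, 0])

```text
time_s: 15.55
position: [0.5167, 0.2328, 0.2212]
tool_rot: [[0.978, -0.207, 0.0], [-0.207, -0.978, 0.0], [0.0, -0.0, -1.0]]
ft_force: [-0.3, -0.5, 0.7]
grip_width: -0.0001
gripper_force: 0.0
```

```bash
python3 - <<'E'
from h import *
get_image("wrist");ci=camera_info("wrist");im=get_image("wrist");cv2.imwrite("pics/w6.png",im)
X=.17;y=.055
ex=np.array([np.cos(np.radians(78)),np.sin(np.radians(78))]);ey=np.array([-ex[1],ex[0]])
q=np.array([.543,.088])+ex*X+ey*y
plan(((*q,.135),-12,3))
E
```

```text
t 15.7 at [0.516  0.2344 0.2211] yaw -11.7 z [ 0.     0.001 -1.   ]
1 [0.02, -0.27, 0.72] [0.0, 0.0, 0.01] 
2 [0.02, -0.27, 0.72] [0.0, 0.0, 0.01] 
3 [0.02, -0.27, 0.72] [0.0, 0.0, 0.01]
```

View pics/w6.png

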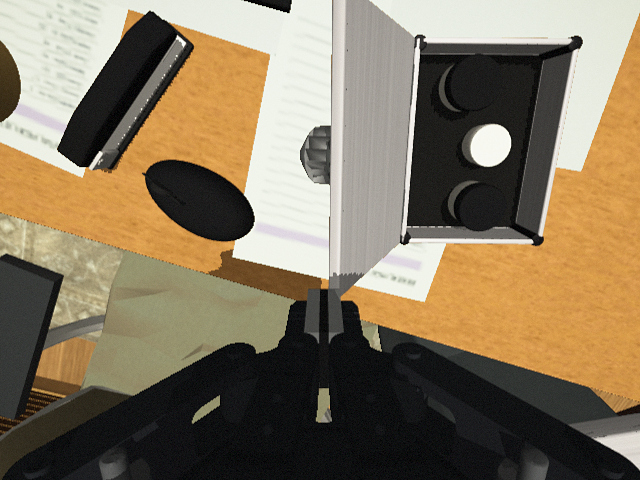

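All three pots stand upright in the case. The lid's free edge runs from (338,0) to (333,290), and the bolt is at (316,155) on its far side.

```bash
python3 - <<'E'
from h import *
ci=camera_info("wrist")
ex=np.array([np.cos(np.radians(78)),np.sin(np.radians(78))]);ey=np.array([-ex[1],ex[0]]);c=np.array([.543,.088])
def cf(p):d=np.array(p)[:2]-c;return (d@ex).round(4),(d@ey).round(4)
p=observe()["position"];print("tcp",cf(p),p, proj(ci,p),proj(ci,[*p[:2],.158]))
for uv in[(333,288),(338,8)]:print(uv,cf(onz(ci,*uv,.158)))
for uv in[(415,38),(405,240),(580,38),(540,242)]:print("rim",uv,cf(onz(ci,*uv,.046)))
E
```

```text
tcp (np.float64(0.1376), np.float64(0.0568)) [0.51604003 0.23442752 0.22108297] [322.16071247 306.8905481 ] [322.48087079 257.34858562]
(333, 288) (np.float64(0.131), np.float64(0.0771))
(338, 8) (np.float64(0.1304), np.float64(-0.0753))
rim (415, 38) (np.float64(0.0658), np.float64(-0.0854))
rim (405, 240) (np.float64(0.0619), np.float64(0.0807))
rim (580, 38) (np.float64(-0.0636), np.float64(-0.086))
rim (540, 242) (np.float64(-0.0627), np.float64(0.0821))
```

Call:
drive_tool(offset=[[0, -0.85, 0], [0, 0, 0.7], [0, 0, 0.8], [0, 0, 0.65], [0, 0, 0], [0, 0.45, -0.03], [0, 0.45, -0.03], [0, 0.4, -0.03], [0, 0.4, -0.03], [0, 0.4, -0.03]], turn=[[0, 0, 0], [0, 0, 0], [0, 0, 0], [0, 0, 0], [0, 0, 0], [0, 0, 0], [0, 0, 0], [0, 0, 0], [0, 0, 0], [0, 0, 0]], hand=[0, 0, 0, 0, 0, 0, 0, 0, 0, 0])

```text
time_s: 16.9
position: [0.5076, 0.182, 0.1435]
tool_rot: [[0.978, -0.208, 0.006], [-0.208, -0.978, 0.002], [0.005, -0.003, -1.0]]
ft_force: [2.6, 5.4, -0.7]
grip_width: -0.0003
gripper_force: 2.6
```

```bash
cat >> h.py <<'E'
ex=np.array([np.cos(np.radians(78)),np.sin(np.radians(78))]);ey=np.array([-ex[1],ex[0]]);cc=np.array([.543,.088])
def cf(p):d=np.array(p)[:2]-cc;return float((d@ex).round(4)),float((d@ey).round(4))
E
python3 - <<'E'
from h import *
o=observe();print(cf(o["position"]),o["position"],o["ft_force"].round(1))
E
```

```text
(0.0846, 0.0542) [0.50761838 0.18200149 0.14345579] [ 2.6  5.4 -0.7]
```

Call:
drive_tool(offset=[[0, 0.29, 0.03], [0, 0.29, 0.04], [0, 0.3, 0.1], [0, 0.3, 0.1], [0, 0.26, 0.16], [0, 0.26, 0.16], [0, 0.2, 0.24], [0, 0.2, 0.24], [0, 0.15, 0.28], [0, 0.15, 0.28]], turn=[[0, 0, 0], [0, 0, 0], [0, 0, 0], [0, 0, 0], [0, 0, 0], [0, 0, 0], [0, 0, 0], [0, 0, 0], [0, 0, 0], [0, 0, 0]], hand=[0, 0, 0, 0, 0, 0, 0, 0, 0, 0])

```text
time_s: 18.15
position: [0.4865, 0.0886, 0.0747]
tool_rot: [[0.978, -0.207, -0.001], [-0.207, -0.978, 0.001], [-0.001, -0.0, -1.0]]
ft_force: [1.3, 2.2, 2.0]
grip_width: -0.0003
gripper_force: 1.4
```

```bash
python3 - <<'E'
from h import *
o=observe();print(cf(o["position"]),o["position"],o["ft_force"].round(1))
E
```

```text
(-0.0111, 0.0554) [0.48650133 0.08864377 0.074742  ] [1.3 2.2 2. ]
```

Call:
drive_tool(offset=[[0, 0.2, 0.15], [0, 0.2, 0.13], [0, 0.1, 0.12], [0, 0, 0.08], [0, 0, 0.05], [0, 0, 0.03], [0, 0, 0], [0, 0, 0], [0, 0, 0], [0, 0, 0]], turn=[[0, 0, 0], [0, 0, 0], [0, 0, 0], [0, 0, 0], [0, 0, 0], [0, 0, 0], [0, 0, 0], [0, 0, 0], [0, 0, 0], [0, 0, 0]], hand=[0, 0, 0, 0, 0, 0, 0, 0, 0, 0])

```text
time_s: 19.4
position: [0.4826, 0.0691, 0.0544]
tool_rot: [[0.978, -0.207, 0.001], [-0.207, -0.978, -0.001], [0.001, 0.001, -1.0]]
ft_force: [-4.7, -3.5, 14.5]
grip_width: -0.0002
gripper_force: 7.6
```

```bash
python3 - <<'E'
from h import *
o=observe();print(cf(o["position"]),o["position"],o["ft_force"].round(1))
# wrench
r=np.array([.5695,-.3563]);e=np.array([.381,-.332]);d=(r-e)/np.linalg.norm(r-e);print(np.degrees(np.arctan2(d[1],d[0])),np.linalg.norm(r-e))
g=r-.105*d;print(g)
p=o["position"]
plan(((p[0],p[1],.16),-12,3),((*g,.15),-7.4,12))
E
```

```text
(-0.0311, 0.0551) [0.48260006 0.06905374 0.05441763] [-4.7 -3.5 14.5]
-7.34562812763462 0.1900598326843418
[ 0.46536174 -0.34287528]
t 19.4 at [0.4826 0.0691 0.0544] yaw -11.9 z [ 0.001 -0.001 -1.   ]
1 [0.0, 0.0, -0.88] [0.0, 0.0, 0.0] 
2 [0.0, 0.0, -0.88] [0.0, 0.0, 0.0] 
3 [0.0, 0.0, -0.88] [0.0, 0.0, 0.0] 
4 [0.14, 0.85, 0.02] [0.0, 0.0, -0.06] 
5 [0.14, 0.85, 0.02] [0.0, 0.0, -0.06] 
6 [0.13, 0.85, 0.02] [0.0, 0.0, -0.06] 
7 [0.13, 0.85, 0.02] [0.0, 0.0, -0.06] 
8 [0.12, 0.85, 0.02] [0.0, 0.0, -0.06] 
9 [0.11, 0.85, 0.02] [0.0, 0.0, -0.06] 
10 [0.11, 0.85, 0.02] [0.0, 0.0, -0.06] 
11 [0.1, 0.85, 0.02] [0.0, 0.0, -0.06] 
12 [0.1, 0.85, 0.02] [0.0, 0.0, -0.06] 
13 [0.09, 0.85, 0.02] [0.0, 0.0, -0.06] 
14 [0.09, 0.85, 0.02] [0.0, 0.0, -0.06] 
15 [0.08, 0.86, 0.02] [0.0, 0.0, -0.06]
```

Call:
drive_tool(offset=[[0, 0, -0.9], [0, 0, -0.9], [0, 0, -0.9], [0, 0.5, -0.9], [0.13, 0.98, 0], [0.13, 0.98, 0], [0.13, 0.98, 0], [0.13, 0.98, 0], [0.13, 0.98, 0], [0.13, 0.98, 0]], turn=[[0, 0, 0], [0, 0, 0], [0, 0, 0], [0, 0, 0], [0, 0, -0.13], [0, 0, -0.13], [0, 0, -0.13], [0, 0, -0.13], [0, 0, -0.13], [0, 0, -0.13]], hand=[0, 0, 0, 0.6, 0.6, 0.6, 0.6, 0.6, 0.6, 0.6])

```text
time_s: 20.65
position: [0.4681, -0.1883, 0.1972]
tool_rot: [[0.992, -0.126, -0.0], [-0.126, -0.992, 0.0], [-0.0, -0.0, -1.0]]
ft_force: [0.8, 0.7, -0.2]
grip_width: 0.0514
gripper_force: 0.0
```

```bash
python3 -c "
from h import *
plan(((.465,-.343,.2),-7.4,5))"
```

```text
t 20.6 at [ 0.4681 -0.1883  0.1972] yaw -7.2 z [-0.  0. -1.]
1 [0.08, 0.77, -0.01] [0.0, 0.0, 0.01] 
2 [0.08, 0.77, -0.01] [0.0, 0.0, 0.01] 
3 [0.08, 0.77, -0.01] [0.0, 0.0, 0.01] 
4 [0.08, 0.77, -0.01] [0.0, 0.0, 0.01] 
5 [0.08, 0.77, -0.01] [0.0, 0.0, 0.01]
```

Call:
drive_tool(offset=[[0.08, 0.75, 0], [0.08, 0.77, 0], [0.08, 0.77, 0], [0.08, 0.77, 0], [0.08, 0.7, 0], [0, 0, 0], [0, 0, 0], [0, 0, 0], [0, 0, 0], [0, 0, 0]], turn=[[0, 0, 0], [0, 0, 0], [0, 0, 0], [0, 0, 0], [0, 0, 0], [0, 0, 0], [0, 0, 0], [0, 0, 0], [0, 0, 0], [0, 0, 0]], hand=[0.6, 0.6, 0.6, 0.6, 0.6, 0.6, 0.6, 0.6, 0.6, 0.6])

```text
time_s: 21.9
position: [0.4652, -0.3382, 0.1975]
tool_rot: [[0.992, -0.126, 0.0], [-0.126, -0.992, -0.0], [0.0, 0.0, -1.0]]
ft_force: [0.6, -0.1, 0.6]
grip_width: 0.0511
gripper_force: 0.0
```

```bash
python3 - <<'E'
from h import *
get_image("wrist");ci=camera_info("wrist");im=get_image("wrist");t=get_image("top")
c=cv2.resize(t[170:300,235:480],(800,424),interpolation=cv2.INTER_CUBIC)
cv2.imwrite("pics/w7.png",np.vstack([cv2.resize(im,(640,480))[:330, :],cv2.resize(c[:, :],(640,270))]))
np.save("ci7.npy",np.array(ci["world_to_cam"]))
plan(((.465,-.343,.0273),-7.4,5))
print(proj(ci,(.57,-.356,.04)),proj(ci,(.465,-.343,.053)))
E
```

```text
t 22.1 at [ 0.4651 -0.3384  0.1974] yaw -7.3 z [ 0. -0. -1.]
1 [0.0, 0.02, 0.85] [0.0, 0.0, 0.0] 
2 [0.0, 0.02, 0.85] [0.0, 0.0, 0.0] 
3 [0.0, 0.02, 0.85] [0.0, 0.0, 0.0] 
4 [0.0, 0.02, 0.85] [0.0, 0.0, 0.0] 
5 [0.0, 0.02, 0.85] [0.0, 0.0, 0.0] 
[328.10785558  84.60726687] [328.28819119 222.4898795 ]
```

View pics/w7.png

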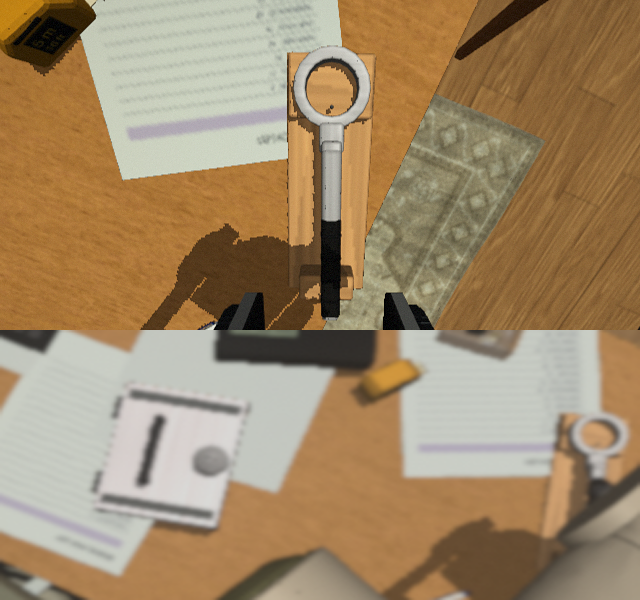

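The lid is shut with the bolt at about (316,232) in the top image. The wrench ring is at (332,87) with the handle on column 331, so it sits about 3 mm further along tool y than I had it.

Call:
drive_tool(offset=[[-0.03, 0.1, 0.8], [0, 0.09, 0.8], [0, 0, 0.8], [0, 0, 0.8], [0, 0, 0.6], [0, 0, 0.44], [0, 0, 0], [0, 0, 0], [0, 0, 0], [0, 0, 0]], turn=[[0, 0, 0], [0, 0, 0], [0, 0, 0], [0, 0, 0], [0, 0, 0], [0, 0, 0], [0, 0, 0], [0, 0, 0], [0, 0, 0], [0, 0, 0]], hand=[0.6, 0.6, 0.6, 0.6, 0.6, 0.6, 0, 0, 0, 0], newtons=100)

```text
time_s: 23.3
position: [0.4632, -0.3463, 0.0287]
tool_rot: [[0.992, -0.127, 0.001], [-0.127, -0.992, -0.001], [0.001, 0.001, -1.0]]
ft_force: [-1.0, 0.3, 5.4]
grip_width: 0.0143
gripper_force: 98.5
```

```bash
python3 - <<'E'
from h import *
o=observe();p=o["position"];print(p,o["grip_width"],o["gripper_force"],o["ft_force"].round(1),o["q"])
t=camera_info("top")
print("bolt",onz(t,315.8,232.6,.072))
class C(dict):pass
ci=dict(camera_info("wrist"));ci["world_to_cam"]=np.load("ci7.npy")
r=onz(ci,332,87,.04);R=np.array(o["tool_rot"]);print("ring",r,"in tool",R.T@(r-p))
E
```

```text
[ 0.46324025 -0.3462524   0.02869275] 0.014309492389031921 98.4656310081482 [-1.   0.3  5.4] [-4.84984267e+01  3.69451727e+01  8.50357870e+01 -7.61215193e-04
  5.79178857e+01  4.87832339e+01]
bolt [0.53327607 0.04726286 0.072     ]
ring [ 0.56793437 -0.35875812  0.04      ] in tool [ 0.10544968 -0.00085091 -0.011169  ]
```

```bash
python3 -c "
from h import *
p=observe()['position']
plan(((p[0],p[1],.12),-7.3,3),((.47,-.29,.2),30,7))"
```

```text
t 23.3 at [ 0.4632 -0.3463  0.0287] yaw -7.3 z [ 0.001 -0.001 -1.   ]
1 [0.0, 0.0, -0.76] [0.0, 0.0, 0.0] 
2 [0.0, 0.0, -0.76] [0.0, 0.0, 0.0] 
3 [0.0, 0.0, -0.76] [0.0, 0.0, 0.0] 
4 [0.0, -0.2, -0.29] [0.0, 0.0, -0.89] 
5 [0.02, -0.2, -0.29] [0.0, 0.0, -0.89] 
6 [0.04, -0.2, -0.29] [0.0, 0.0, -0.89] 
7 [0.05, -0.19, -0.29] [0.0, 0.0, -0.89] 
8 [0.07, -0.19, -0.29] [0.0, 0.0, -0.89] 
9 [0.09, -0.18, -0.29] [0.0, 0.0, -0.89] 
10 [0.11, -0.17, -0.29] [0.0, 0.0, -0.89]
```

Call:
drive_tool(offset=[[0, 0, -0.6], [0, 0, -0.75], [0, 0, -0.75], [0, -0.2, -0.3], [0.02, -0.2, -0.3], [0.04, -0.2, -0.3], [0.05, -0.2, -0.3], [0.07, -0.2, -0.3], [0.09, -0.18, -0.3], [0.1, -0.18, -0.3]], turn=[[0, 0, 0], [0, 0, 0], [0, 0, 0], [0, 0, -0.9], [0, 0, -0.9], [0, 0, -0.9], [0, 0, -0.9], [0, 0, -0.9], [0, 0, -0.9], [0, 0, -0.9]], hand=[0, 0, 0, 0, 0, 0, 0, 0, 0, 0])

```text
time_s: 24.55
position: [0.4688, -0.2885, 0.1957]
tool_rot: [[0.86, 0.51, -0.001], [0.51, -0.86, 0.001], [-0.0, -0.001, -1.0]]
ft_force: [0.0, -0.6, -3.3]
grip_width: 0.0142
gripper_force: 97.8
```

```bash
python3 -c "
from h import *
o=observe();print(o['ft_force'].round(1),o['grip_width'],o['q'].round(0))
plan(((.54,-.12,.2),88,10))"
```

```text
[ 0.  -0.6 -3.3] 0.014162666638524866 [-44.  23.  78.  -0.  79.  15.]
t 24.6 at [ 0.4688 -0.2885  0.1957] yaw 30.7 z [-0.001  0.001 -1.   ]
1 [0.37, -0.27, -0.01] [0.0, 0.0, -0.96] 
2 [0.39, -0.23, -0.01] [0.0, 0.0, -0.96] 
3 [0.41, -0.19, -0.01] [0.0, 0.0, -0.96] 
4 [0.43, -0.15, -0.01] [0.0, 0.0, -0.96] 
5 [0.44, -0.11, -0.01] [0.0, 0.0, -0.96] 
6 [0.45, -0.06, -0.01] [0.0, 0.0, -0.96] 
7 [0.46, -0.02, -0.01] [0.0, 0.0, -0.96] 
8 [0.46, 0.03, -0.01] [0.0, 0.0, -0.96] 
9 [0.45, 0.07, -0.01] [0.0, 0.0, -0.96] 
10 [0.44, 0.12, -0.01] [0.0, 0.0, -0.96]
```

Call:
drive_tool(offset=[[0.37, -0.27, 0], [0.39, -0.23, 0], [0.41, -0.19, 0], [0.43, -0.15, 0], [0.44, -0.11, 0], [0.45, -0.06, 0], [0.46, -0.02, 0], [0.46, 0.03, 0], [0.45, 0.07, 0], [0.44, 0.12, 0]], turn=[[0, 0, -0.97], [0, 0, -0.97], [0, 0, -0.97], [0, 0, -0.97], [0, 0, -0.97], [0, 0, -0.97], [0, 0, -0.97], [0, 0, -0.97], [0, 0, -0.97], [0, 0, -0.97]], hand=[0, 0, 0, 0, 0, 0, 0, 0, 0, 0])

```text
time_s: 25.8
position: [0.539, -0.12, 0.1954]
tool_rot: [[0.019, 1.0, -0.001], [1.0, -0.019, 0.0], [0.0, -0.001, -1.0]]
ft_force: [-0.2, -0.2, -2.7]
grip_width: 0.0144
gripper_force: 97.8
```

```bash
python3 -c "
from h import *
plan(((.62,0.03,.18),147,10))"
```

```text
t 25.8 at [ 0.539  -0.12    0.1954] yaw 88.9 z [-0.001  0.    -1.   ]
1 [0.38, 0.2, 0.04] [0.0, 0.0, -0.97] 
2 [0.36, 0.23, 0.04] [0.0, 0.0, -0.97] 
3 [0.33, 0.27, 0.04] [0.0, 0.0, -0.97] 
4 [0.3, 0.3, 0.04] [0.0, 0.0, -0.97] 
5 [0.27, 0.33, 0.04] [0.0, 0.0, -0.97] 
6 [0.24, 0.35, 0.04] [0.0, 0.0, -0.97] 
7 [0.2, 0.38, 0.04] [0.0, 0.0, -0.97] 
8 [0.16, 0.39, 0.04] [0.0, 0.0, -0.97] 
9 [0.12, 0.41, 0.04] [0.0, 0.0, -0.97] 
10 [0.08, 0.42, 0.04] [0.0, 0.0, -0.97]
```

Call:
drive_tool(offset=[[0.38, 0.2, 0.04], [0.36, 0.23, 0.04], [0.33, 0.27, 0.04], [0.3, 0.3, 0.04], [0.27, 0.33, 0.04], [0.24, 0.35, 0.04], [0.2, 0.38, 0.04], [0.16, 0.39, 0.04], [0.12, 0.41, 0.04], [0.08, 0.42, 0.04]], turn=[[0, 0, -0.97], [0, 0, -0.97], [0, 0, -0.97], [0, 0, -0.97], [0, 0, -0.97], [0, 0, -0.97], [0, 0, -0.97], [0, 0, -0.97], [0, 0, -0.97], [0, 0, -0.97]], hand=[0, 0, 0, 0, 0, 0, 0, 0, 0, 0])

```text
time_s: 27.05
position: [0.6204, 0.0298, 0.1792]
tool_rot: [[-0.84, 0.543, -0.001], [0.543, 0.84, 0.0], [0.001, -0.0, -1.0]]
ft_force: [0.1, 0.5, -3.0]
grip_width: 0.0141
gripper_force: 97.8
```

```bash
python3 -c "
from h import *
B=np.array([.533,.0465]);a=np.radians(25)
q=B+.1055*np.array([np.cos(a),np.sin(a)]);print(q)
plan(((*q,.125),205,10))"
```

```text
[0.62861547 0.09108623]
t 27.1 at [0.6204 0.0298 0.1792] yaw 147.1 z [-0.001  0.    -1.   ]
1 [0.07, 0.14, 0.14] [0.0, 0.0, -0.96] 
2 [0.05, 0.15, 0.14] [0.0, 0.0, -0.96] 
3 [0.04, 0.15, 0.14] [0.0, 0.0, -0.96] 
4 [0.02, 0.15, 0.14] [0.0, 0.0, -0.96] 
5 [0.01, 0.15, 0.14] [0.0, 0.0, -0.96] 
6 [-0.01, 0.15, 0.14] [0.0, 0.0, -0.96] 
7 [-0.03, 0.15, 0.14] [0.0, 0.0, -0.96] 
8 [-0.04, 0.15, 0.14] [0.0, 0.0, -0.96] 
9 [-0.06, 0.14, 0.14] [0.0, 0.0, -0.96] 
10 [-0.07, 0.14, 0.14] [0.0, 0.0, -0.96]
```

Call:
drive_tool(offset=[[0.07, 0.14, 0.14], [0.05, 0.15, 0.14], [0.04, 0.15, 0.14], [0.02, 0.15, 0.14], [0.01, 0.15, 0.14], [-0.01, 0.15, 0.14], [-0.03, 0.15, 0.14], [-0.04, 0.15, 0.14], [-0.06, 0.14, 0.14], [-0.07, 0.14, 0.14]], turn=[[0, 0, -0.97], [0, 0, -0.97], [0, 0, -0.97], [0, 0, -0.97], [0, 0, -0.97], [0, 0, -0.97], [0, 0, -0.97], [0, 0, -0.97], [0, 0, -0.97], [0, 0, -0.97]], hand=[0, 0, 0, 0, 0, 0, 0, 0, 0, 0])

```text
time_s: 28.3
position: [0.6285, 0.0904, 0.1231]
tool_rot: [[-0.904, -0.427, -0.001], [-0.427, 0.904, 0.0], [0.001, 0.0, -1.0]]
ft_force: [1.3, 0.5, -2.9]
grip_width: 0.0139
gripper_force: 97.8
```

```bash
python3 - <<'E'
from h import *
get_image("wrist");w=get_image("wrist");t=get_image("top")
ci=camera_info("wrist")
c=cv2.resize(t[190:280,260:380],(480,360),interpolation=cv2.INTER_CUBIC)
s=get_image("scene");sc=cv2.resize(s[190:300,240:360],(320,294),interpolation=cv2.INTER_CUBIC)
W=np.zeros((600,800,3),np.uint8);W[:300,:400]=cv2.resize(w,(400,300));W[:294,400:720]=sc;W[300:600,:400]=cv2.resize(c,(400,300))
cv2.imwrite("pics/w8.png",W)
B=np.array([.533,.0465]);a=np.radians(25)
q=B+.1055*np.array([np.cos(a),np.sin(a)])
plan(((*q,.06),205,4))
print("bolt top px wrist/2*1.25",proj(ci,(.533,.0465,.083))*.625,"scene",proj(camera_info("scene"),(.533,.0465,.083)))
o=observe();p=o["position"];R=np.array(o["tool_rot"]);r=p+R@np.array([.1055,0,-.003]);print("ring px",proj(ci,r)*.625)
E
```

```text
t 28.5 at [0.6286 0.0902 0.1236] yaw -155.0 z [-0.  0. -1.]
1 [0.0, 0.01, 0.4] [0.0, 0.0, 0.0] 
2 [0.0, 0.01, 0.4] [0.0, 0.0, 0.0] 
3 [0.0, 0.01, 0.4] [0.0, 0.0, 0.0] 
4 [0.0, 0.01, 0.4] [0.0, 0.0, 0.0] 
bolt top px wrist/2*1.25 [203.59092184  37.77974453] scene [313.43193659 228.79540673]
ring px [202.54600388  23.26747135]
```

View pics/w8.png

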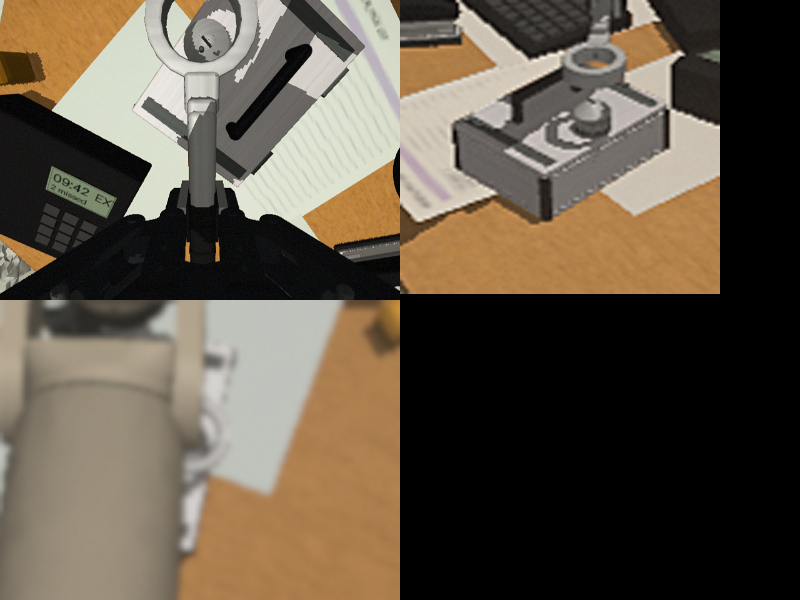

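In the wrist panel the bolt top is at (205,38) and the ring centre at about (195,27). In the scene panel the ring is at (594,60) and the bolt top at (591,106). I'll triangulate both.

```bash
python3 - <<'E'
from h import *
cw=camera_info("wrist");cs=camera_info("scene")
def tri(a,b):
    (o1,d1),(o2,d2)=ray(cw,*a),ray(cs,*b);d1/=np.linalg.norm(d1);d2/=np.linalg.norm(d2)
    s=np.linalg.lstsq(np.c_[d1,-d2],o2-o1,rcond=None)[0];x,y=o1+s[0]*d1,o2+s[1]*d2;return ((x+y)/2).round(4),np.linalg.norm(x-y).round(4)
k=320/120
f=lambda u,v:(240+(u-400)/k,190+v/k)
print("ring top",tri((195*1.6,27*1.6),f(594,60)));print("bolt top",tri((205*1.6,38*1.6),f(591,106)))
print("ring wrist on z=.136/.127",onz(cw,312,43,.136),onz(cw,312,43,.127),"bolt",onz(cw,328,61,.083))
o=observe();p=o["position"];R=np.array(o["tool_rot"]);print(p+R@np.array([.1055,0,-.003]))
E
```

```text
ring top (array([0.5354, 0.0451, 0.1294]), np.float64(0.0059))
bolt top (array([0.5314, 0.0487, 0.0803]), np.float64(0.0038))
ring wrist on z=.136/.127 [0.53804912 0.04336914 0.136     ] [0.53655637 0.04238661 0.127     ] bolt [0.53291669 0.04735316 0.083     ]
[0.53300286 0.04558025 0.12664208]
```

Call:
drive_tool(offset=[[0.04, 0.1, 0.1], [0, 0, 0.3], [0, 0, 0.3], [0, 0, 0.25], [0, 0, 0.2], [0, 0, 0.15], [0, 0, 0.1], [0, 0, 0.08], [0, 0, 0.07], [0, 0, 0]], turn=[[0, 0, 0], [0, 0, 0], [0, 0, 0], [0, 0, 0], [0, 0, 0], [0, 0, 0], [0, 0, 0], [0, 0, 0], [0, 0, 0], [0, 0, 0]], hand=[0, 0, 0, 0, 0, 0, 0, 0, 0, 0])

```text
time_s: 29.75
position: [0.6276, 0.093, 0.0632]
tool_rot: [[-0.905, -0.425, 0.006], [-0.425, 0.905, -0.0], [-0.005, -0.003, -1.0]]
ft_force: [6.9, 0.9, 6.9]
grip_width: 0.0139
gripper_force: 99.2
```

```bash
python3 - <<'E'
from h import *
o=observe();p=o["position"];print(p,o["ft_force"].round(1),o["wrist_torque"].round(2),np.array(o["tool_rot"]).round(3).tolist())
R=np.array(o["tool_rot"]);print(p+R@np.array([.1055,0,-.003]))
E
```

```text
[0.62763944 0.09302287 0.06319421] [6.9 0.9 6.9] [ 0.09 -0.47  0.13] [[-0.905, -0.425, 0.006], [-0.425, 0.905, -0.0], [-0.005, -0.003, -1.0]]
[0.53210829 0.04822333 0.06565412]
```

Call:
drive_tool(offset=[[-0.03, 0, 0], [0, 0, 0.04], [0, 0, 0.03], [0, 0, 0.02], [0, 0, 0], [0, 0, 0], [0, 0, 0], [0, 0, 0], [0, 0, 0], [0, 0, 0]], turn=[[0, 0, 0], [0, 0, 0], [0, 0, 0], [0, 0, 0], [0, 0, 0], [0, 0, 0], [0, 0, 0], [0, 0, 0], [0, 0, 0], [0, 0, 0]], hand=[0, 0, 0, 0, 0, 0, 0, 0, 0, 0])

```text
time_s: 31.0
position: [0.6284, 0.093, 0.06]
tool_rot: [[-0.905, -0.425, 0.005], [-0.425, 0.905, -0.001], [-0.004, -0.003, -1.0]]
ft_force: [4.6, -0.9, 9.5]
grip_width: 0.0142
gripper_force: 99.8
```

```bash
python3 - <<'E'
from h import *
o=observe();p=o["position"];print(p,o["ft_force"].round(1),o["wrist_torque"].round(2),np.array(o["tool_rot"]).round(3).tolist())
R=np.array(o["tool_rot"]);print(p+R@np.array([.1055,0,-.003]))
E
```

```text
[0.62841179 0.09304894 0.05997132] [ 4.6 -0.9  9.5] [-0.36 -0.04  0.21] [[-0.905, -0.425, 0.005], [-0.425, 0.905, -0.001], [-0.004, -0.003, -1.0]]
[0.5328856  0.04824467 0.06253543]
```

Call:
drive_tool(offset=[[0.005, -0.27, 0], [0.014, -0.275, 0], [0.014, -0.275, 0], [0.014, -0.275, 0], [0.014, -0.275, 0], [0.014, -0.275, 0], [0.014, -0.275, 0], [0.014, -0.275, 0], [0.014, -0.275, 0], [0.014, -0.275, 0]], turn=[[0, 0, 1], [0, 0, 1], [0, 0, 1], [0, 0, 1], [0, 0, 1], [0, 0, 1], [0, 0, 1], [0, 0, 1], [0, 0, 1], [0, 0, 1]], hand=[0, 0, 0, 0, 0, 0, 0, 0, 0, 0])

```text
time_s: 32.25
position: [0.6204, -0.0101, 0.0592]
tool_rot: [[-0.817, 0.576, 0.007], [0.576, 0.817, 0.002], [-0.004, 0.006, -1.0]]
ft_force: [9.8, 8.6, 1.2]
grip_width: 0.0142
gripper_force: 99.2
```

```bash
cat > st.py <<'E'
from h import *
o=observe();p=o["position"];R=np.array(o["tool_rot"]);f=R.T@o["ft_force"]
print("p",p.round(4),"yaw",np.degrees(np.arctan2(R[1,0],R[0,0])).round(1),"f_tool",f.round(1),"tq_world",o["wrist_torque"].round(2),"zax",R[:,2].round(3),"ring",(p+R@np.array([.1055,0,-.003])).round(4),"q6",o["q"][5].round(0))
E
python3 st.py
```

```text
p [ 0.6204 -0.0101  0.0592] yaw 144.8 f_tool [-3.1 12.7 -1.1] tq_world [ 1.28 -1.4  -0.86] zax [ 0.007  0.002 -1.   ] ring [0.5341 0.0507 0.0617] q6 -67.0
```

Call:
drive_tool(offset=[[-0.04, -0.26, 0], [0.006, -0.27, 0], [0.006, -0.275, 0], [0.006, -0.275, 0], [0.006, -0.275, 0], [0.006, -0.275, 0], [0.006, -0.275, 0], [0.006, -0.275, 0], [0.006, -0.275, 0], [0.006, -0.275, 0]], turn=[[0, 0, 1], [0, 0, 1], [0, 0, 1], [0, 0, 1], [0, 0, 1], [0, 0, 1], [0, 0, 1], [0, 0, 1], [0, 0, 1], [0, 0, 1]], hand=[0, 0, 0, 0, 0, 0, 0, 0, 0, 0])

```text
time_s: 33.5
position: [0.5268, -0.0567, 0.0581]
tool_rot: [[0.09, 0.996, 0.002], [0.996, -0.09, 0.004], [0.004, 0.002, -1.0]]
ft_force: [9.4, 15.1, -2.3]
grip_width: 0.0141
gripper_force: 98.4
```

```bash
python3 st.py
```

```text
p [ 0.5268 -0.0567  0.0581] yaw 84.8 f_tool [15.9  8.   2.4] tq_world [ 2.63 -1.16 -0.43] zax [ 0.002  0.004 -1.   ] ring [0.5363 0.0484 0.0615] q6 -14.0
```

Call:
drive_tool(offset=[[0.09, -0.27, 0], [0.013, -0.275, 0], [0.013, -0.275, 0], [0.013, -0.275, 0], [0.013, -0.275, 0], [0.013, -0.275, 0], [0.013, -0.275, 0], [0.013, -0.275, 0], [0.013, -0.275, 0], [0.013, -0.275, 0]], turn=[[0, 0, 1], [0, 0, 1], [0, 0, 1], [0, 0, 1], [0, 0, 1], [0, 0, 1], [0, 0, 1], [0, 0, 1], [0, 0, 1], [0, 0, 1]], hand=[0, 0, 0, 0, 0, 0, 0, 0, 0, 0])

```text
time_s: 34.75
position: [0.44, 0.0034, 0.0584]
tool_rot: [[0.907, 0.421, 0.0], [0.421, -0.907, -0.002], [-0.0, 0.002, -1.0]]
ft_force: [-1.1, -4.6, 3.5]
grip_width: 0.0141
gripper_force: 99.0
```

```bash
python3 st.py
```

```text
p [0.44   0.0034 0.0584] yaw 24.9 f_tool [-2.9  3.8 -3.5] tq_world [-0.67 -0.03 -0.12] zax [ 0.    -0.002 -1.   ] ring [0.5357 0.0478 0.0614] q6 50.0
```

Call:
drive_tool(offset=[[0.002, -0.11, 0], [0.002, -0.11, 0], [0.002, -0.11, 0], [0.002, -0.11, 0], [0, 0, 0], [0, 0, 0], [0, 0, 0], [0, 0, 0], [0, 0, 0], [0, 0, 0]], turn=[[0, 0, 0.4], [0, 0, 0.4], [0, 0, 0.4], [0, 0, 0.4], [0, 0, 0], [0, 0, 0], [0, 0, 0], [0, 0, 0], [0, 0, 0], [0, 0, 0]], hand=[0, 0, 0, 0, 0, 0, 0, 0, 0, 0])

```text
time_s: 36.0
position: [0.4337, 0.0199, 0.0583]
tool_rot: [[0.964, 0.267, -0.001], [0.267, -0.964, -0.001], [-0.001, 0.001, -1.0]]
ft_force: [-2.4, -5.5, 3.4]
grip_width: 0.0145
gripper_force: 99.1
```

```bash
python3 st.py
```

```text
p [0.4337 0.0199 0.0583] yaw 15.5 f_tool [-3.8  4.7 -3.4] tq_world [-0.59  0.25 -0.19] zax [-0.001 -0.001 -1.   ] ring [0.5353 0.0481 0.0612] q6 62.0
```

Call:
drive_tool(offset=[[0.003, -0.11, 0], [0.003, -0.11, 0], [0.003, -0.11, 0], [0.003, -0.11, 0], [0.003, -0.11, 0], [0.003, -0.11, 0], [0, 0, 0], [0, 0, 0], [0, 0, 0], [0, 0, 0]], turn=[[0, 0, 0.4], [0, 0, 0.4], [0, 0, 0.4], [0, 0, 0.4], [0, 0, 0.4], [0, 0, 0.4], [0, 0, 0], [0, 0, 0], [0, 0, 0], [0, 0, 0]], hand=[0, 0, 0, 0, 0, 0, 0, 0, 0, 0])

```text
time_s: 37.25
position: [0.4294, 0.0461, 0.0582]
tool_rot: [[1.0, 0.019, -0.002], [0.019, -1.0, -0.001], [-0.002, 0.001, -1.0]]
ft_force: [-5.4, -4.2, 3.8]
grip_width: 0.0141
gripper_force: 99.3
```

```bash
python3 st.py
```

```text
p [0.4294 0.0461 0.0582] yaw 1.1 f_tool [-5.5  4.1 -3.8] tq_world [-0.56  0.46 -0.29] zax [-0.002 -0.001 -1.   ] ring [0.5349 0.0482 0.061 ] q6 79.0
```

Call:
drive_tool(offset=[[-0.01, -0.11, 0], [0.001, -0.11, 0], [0.001, -0.11, 0], [0.001, -0.11, 0], [0.001, -0.11, 0], [0.001, -0.11, 0], [0, 0, 0], [0, 0, 0], [0, 0, 0], [0, 0, 0]], turn=[[0, 0, 0.4], [0, 0, 0.4], [0, 0, 0.4], [0, 0, 0.4], [0, 0, 0.4], [0, 0, 0.4], [0, 0, 0], [0, 0, 0], [0, 0, 0], [0, 0, 0]], hand=[0, 0, 0, 0, 0, 0, 0, 0, 0, 0])

```text
time_s: 38.5
position: [0.4321, 0.0718, 0.0583]
tool_rot: [[0.973, -0.23, -0.001], [-0.23, -0.973, -0.002], [-0.0, 0.002, -1.0]]
ft_force: [-3.6, -8.9, 3.8]
grip_width: 0.0139
gripper_force: 99.2
```

```bash
python3 st.py
```

```text
p [0.4321 0.0718 0.0583] yaw -13.3 f_tool [-1.4  9.5 -3.8] tq_world [-0.99  0.16 -0.19] zax [-0.001 -0.002 -1.   ] ring [0.5347 0.0475 0.0613] q6 97.0
```

Call:
drive_tool(offset=[[0.002, -0.11, 0], [0.002, -0.11, 0], [0.002, -0.11, 0], [0.002, -0.11, 0], [0, 0, 0], [0, 0, 0], [0, 0, 0], [0, 0, 0], [0, 0, 0], [0, 0, 0]], turn=[[0, 0, 0.4], [0, 0, 0.4], [0, 0, 0.4], [0, 0, 0.4], [0, 0, 0], [0, 0, 0], [0, 0, 0], [0, 0, 0], [0, 0, 0], [0, 0, 0]], hand=[0, 0, 0, 0, 0, 0, 0, 0, 0, 0])

```text
time_s: 39.75
position: [0.4375, 0.088, 0.0584]
tool_rot: [[0.921, -0.389, -0.001], [-0.389, -0.921, -0.003], [0.001, 0.003, -1.0]]
ft_force: [-4.1, -13.9, 5.4]
grip_width: 0.0142
gripper_force: 99.3
```

```bash
python3 st.py
```

```text
p [0.4375 0.088  0.0584] yaw -22.9 f_tool [ 1.7 14.4 -5.4] tq_world [-1.61  0.25 -0.13] zax [-0.001 -0.003 -1.   ] ring [0.5347 0.047  0.0615] q6 109.0
```

Call:
drive_tool(offset=[[0.002, -0.11, 0], [0.002, -0.11, 0], [0.002, -0.11, 0], [0.002, -0.11, 0], [0, 0, 0], [0, 0, 0], [0, 0, 0], [0, 0, 0], [0, 0, 0], [0, 0, 0]], turn=[[0, 0, 0.4], [0, 0, 0.4], [0, 0, 0.4], [0, 0, 0.4], [0, 0, 0], [0, 0, 0], [0, 0, 0], [0, 0, 0], [0, 0, 0], [0, 0, 0]], hand=[0, 0, 0, 0, 0, 0, 0, 0, 0, 0])

```text
time_s: 41.0
position: [0.4447, 0.1046, 0.058]
tool_rot: [[0.843, -0.537, -0.003], [-0.537, -0.843, -0.001], [-0.002, 0.002, -1.0]]
ft_force: [-6.5, -3.9, 3.6]
grip_width: 0.014
gripper_force: 99.4
```

```bash
python3 st.py; python3 - <<'E'
from h import *
w=get_image("wrist");t=get_image("top");s=get_image("scene")
W=np.zeros((600,800,3),np.uint8);W[:300,:400]=cv2.resize(w,(400,300));W[:300,400:]=cv2.resize(s[180:300,230:390],(400,300),interpolation=cv2.INTER_CUBIC);W[300:,:400]=cv2.resize(t[190:280,260:380],(400,300),interpolation=cv2.INTER_CUBIC)
W[300:,400:]=cv2.resize(w[:180,200:440],(400,300))
cv2.imwrite("pics/w9.png",W)
E
```

```text
p [0.4447 0.1046 0.058 ] yaw -32.5 f_tool [-3.4  6.8 -3.6] tq_world [-0.51  0.36 -0.18] zax [-0.003 -0.001 -1.   ] ring [0.5337 0.048  0.0609] q6 121.0
```

View pics/w9.png

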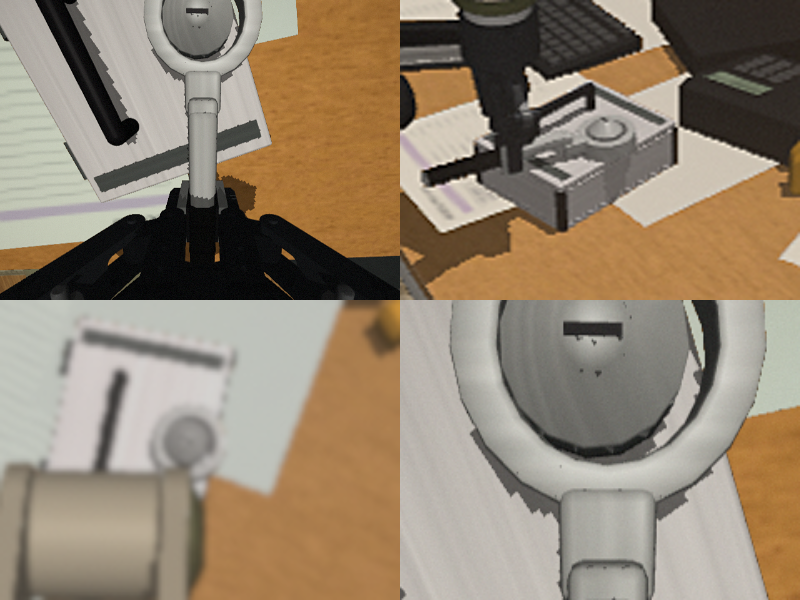

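In the close view the ring is seated on the bolt, whose slot lies horizontal at crop (593,328). The lid is shut. I'll compare the slot angle with the one before the swing.

```bash
python3 - <<'E'
from h import *
w=get_image("wrist");cv2.imwrite("pics/w9raw.png",w)
a=cv2.imread("pics/w8.png")[5:65,170:240];b=cv2.imread("pics/w9.png")[:50,160:230]
W=np.vstack([cv2.resize(a,(560,480),interpolation=cv2.INTER_NEAREST)])
cv2.imwrite("pics/slot.png",W)
for n,im in(("w8",a),("w9",b)):
    g=cv2.cvtColor(im,cv2.COLOR_BGR2GRAY)
    k=(g<60).astype(np.uint8);nn,l,st,ce=cv2.connectedComponentsWithStats(k)
    for i in range(1,nn):
        if st[i,4]>5:
            y,x=np.where(l==i);print(n,st[i],ce[i].round(1),cv2.minAreaRect(np.c_[x,y].astype(np.float32)), np.degrees(np.arctan2(*np.linalg.eigh(np.cov(x,y))[1][::-1,1])))
E
```

```text
w8 [32 31 10 12 29] [36.2 36.5] ((36.121952056884766, 36.40243911743164), (13.587118148803711, 1.8740850687026978), 51.34019470214844) 51.366964154900494
w8 [29 43  5  5 10] [31.7 45.3] ((31.600004196166992, 45.20000457763672), (2.683281421661377, 4.4721360206604), 63.43495178222656) 148.09405534874045
w9 [26  9 22  5 90] [36.7 10.6] ((36.5, 11.0), (4.0, 21.0), 90.0) -179.22550508591868
w9 [ 4 29  3  7  7] [ 4.9 32. ] ((4.827585220336914, 32.068965911865234), (6.31364107131958, 0.742781400680542), 68.19859313964844) 68.22510814546672
w9 [58 39  9 11 18] [61.8 44.8] ((62.32941436767578, 44.28235626220703), (1.7354439496994019, 12.798896789550781), 40.601295471191406) 127.15696971198766
w9 [10 41  8  9 18] [13.9 45.7] ((13.250001907348633, 45.250003814697266), (10.60660171508789, 1.4142134189605713), 45.0) 48.922472503899115
```

View pics/slot.png

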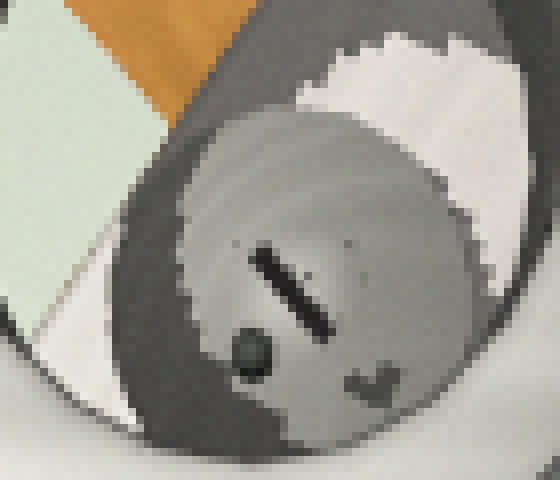

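The slot's world angle went from about 60° to 57.5° (mod 180), so the bolt has turned about 184°, with a torque rise to 1.4 Nm at the end. I'll confirm the stop with one back-and-forward swing.

Call:
drive_tool(offset=[[0, 0.27, 0], [0.014, 0.275, 0], [0.014, 0.275, 0], [0.014, 0.275, 0], [0.014, 0.275, 0], [0.014, 0.275, 0], [0.014, 0.275, 0], [0, 0, 0], [0, 0, 0], [0, 0, 0]], turn=[[0, 0, -1], [0, 0, -1], [0, 0, -1], [0, 0, -1], [0, 0, -1], [0, 0, -1], [0, 0, -1], [0, 0, 0], [0, 0, 0], [0, 0, 0]], hand=[0, 0, 0, 0, 0, 0, 0, 0, 0, 0])

```text
time_s: 42.45
position: [0.4303, 0.0318, 0.0582]
tool_rot: [[0.986, 0.164, -0.0], [0.164, -0.986, -0.0], [-0.0, 0.0, -1.0]]
ft_force: [-2.6, -1.9, 2.8]
grip_width: 0.0141
gripper_force: 99.3
```

```bash
cat > slot.py <<'E'
from h import *
o=observe();R=np.array(o["tool_rot"]);yaw=np.degrees(np.arctan2(R[1,0],R[0,0]))
g=cv2.cvtColor(get_image("wrist"),cv2.COLOR_BGR2GRAY)[:60,270:370]
n,l,st,ce=cv2.connectedComponentsWithStats((g<60).astype(np.uint8))
for i in range(1,n):
    if 60<st[i,4]<500:
        y,x=np.where(l==i);y=y/.87;v=np.linalg.eigh(np.cov(x,y))[1][:,1];a=np.degrees(np.arctan2(-v[1],v[0]))
        print(st[i],"img",a.round(1),"world mod180",((yaw+a-90)%180).round(1))
E
python3 st.py; python3 slot.py
```

```text
p [0.4303 0.0318 0.0582] yaw 9.5 f_tool [-2.9  1.5 -2.8] tq_world [-0.16  0.09 -0.01] zax [-0. -0. -1.] ring [0.5343 0.0492 0.0611] q6 69.0
[ 36   0  30  30 253] img -50.3 world mod180 49.2
```

Call:
drive_tool(offset=[[0.01, -0.275, 0], [0.014, -0.275, 0], [0.014, -0.275, 0], [0.014, -0.275, 0], [0.002, -0.11, 0], [0.002, -0.11, 0], [0.002, -0.11, 0], [0, 0, 0], [0, 0, 0], [0, 0, 0]], turn=[[0, 0, 1], [0, 0, 1], [0, 0, 1], [0, 0, 1], [0, 0, 0.4], [0, 0, 0.4], [0, 0, 0.4], [0, 0, 0], [0, 0, 0], [0, 0, 0]], hand=[0, 0, 0, 0, 0, 0, 0, 0, 0, 0])

```text
time_s: 43.75
position: [0.4368, 0.0865, 0.0584]
tool_rot: [[0.929, -0.37, 0.001], [-0.37, -0.929, -0.003], [0.002, 0.002, -1.0]]
ft_force: [-2.0, -14.8, 5.1]
grip_width: 0.014
gripper_force: 99.6
```

```bash
python3 st.py; python3 slot.py
```

```text
p [0.4368 0.0865 0.0584] yaw -21.7 f_tool [ 3.6 14.5 -5.1] tq_world [-1.93  0.01 -0.27] zax [ 0.001 -0.003 -1.   ] ring [0.5348 0.0475 0.0616] q6 108.0
[ 28  13  35  17 256] img 162.7 world mod180 51.0
```

The torque peaked at the same angle again, so the bolt is at its stop. Next I'll unload the handle and lift.

Call:
drive_tool(offset=[[0, 0.2, 0], [0, 0.15, 0], [0, 0, 0], [0, 0, 0], [0, 0, -0.1], [0, 0, -0.3], [0, 0, -0.4], [0, 0, -0.5], [0, 0, -0.6], [0, 0, -0.6]], turn=[[0, 0, -0.75], [0, 0, -0.55], [0, 0, 0], [0, 0, 0], [0, 0, 0], [0, 0, 0], [0, 0, 0], [0, 0, 0], [0, 0, 0], [0, 0, 0]], hand=[0, 0, 0, 0, 0, 0, 0, 0, 0, 0])

```text
time_s: 45.05
position: [0.4312, 0.075, 0.1584]
tool_rot: [[0.971, -0.24, -0.001], [-0.24, -0.971, 0.0], [-0.001, 0.0, -1.0]]
ft_force: [0.3, -0.2, -3.5]
grip_width: 0.0143
gripper_force: 99.0
```

```bash
python3 st.py; python3 -c "
from h import *
plan(((.4632,-.3463,.16),-7.3,12))"
```

```text
p [0.4312 0.075  0.1584] yaw -13.9 f_tool [0.4 0.1 3.5] tq_world [ 0.06  0.06 -0.03] zax [-0.001  0.    -1.   ] ring [0.5336 0.0497 0.1612] q6 98.0
t 45.0 at [0.4312 0.075  0.1584] yaw -13.9 z [-0.001  0.    -1.   ]
1 [0.28, 0.84, 0.0] [0.0, 0.0, -0.09] 
2 [0.27, 0.84, 0.0] [0.0, 0.0, -0.09] 
3 [0.26, 0.84, 0.0] [0.0, 0.0, -0.09] 
4 [0.25, 0.84, 0.0] [0.0, 0.0, -0.09] 
5 [0.24, 0.85, 0.0] [0.0, 0.0, -0.09] 
6 [0.24, 0.85, 0.0] [0.0, 0.0, -0.09] 
7 [0.23, 0.85, 0.0] [0.0, 0.0, -0.09] 
8 [0.22, 0.85, 0.0] [0.0, 0.0, -0.09] 
9 [0.21, 0.85, 0.0] [0.0, 0.0, -0.09] 
10 [0.2, 0.86, 0.0] [0.0, 0.0, -0.09] 
11 [0.19, 0.86, 0.0] [0.0, 0.0, -0.09] 
12 [0.19, 0.86, 0.0] [0.0, 0.0, -0.09]
```

Call:
drive_tool(offset=[[0.28, 0.84, 0], [0.27, 0.84, 0], [0.26, 0.84, 0], [0.25, 0.84, 0], [0.24, 0.85, 0], [0.24, 0.85, 0], [0.23, 0.85, 0], [0.22, 0.85, 0], [0.21, 0.85, 0], [0.2, 0.85, 0]], turn=[[0, 0, -0.09], [0, 0, -0.09], [0, 0, -0.09], [0, 0, -0.09], [0, 0, -0.09], [0, 0, -0.09], [0, 0, -0.09], [0, 0, -0.09], [0, 0, -0.09], [0, 0, -0.09]], hand=[0, 0, 0, 0, 0, 0, 0, 0, 0, 0])

```text
time_s: 46.3
position: [0.4583, -0.2769, 0.1574]
tool_rot: [[0.989, -0.148, -0.001], [-0.148, -0.989, 0.001], [-0.001, -0.001, -1.0]]
ft_force: [0.5, 0.3, -3.2]
grip_width: 0.0138
gripper_force: 99.0
```

```bash
python3 -c "
from h import *
plan(((.4632,-.3463,.16),-7.3,3),((.4632,-.3463,.045),-7.3,5))"
```

```text
t 46.3 at [ 0.4583 -0.2769  0.1574] yaw -8.5 z [-0.001  0.001 -1.   ]
1 [0.13, 0.57, -0.02] [0.0, 0.0, -0.07] 
2 [0.12, 0.57, -0.02] [0.0, 0.0, -0.07] 
3 [0.12, 0.57, -0.02] [0.0, 0.0, -0.07] 
4 [0.0, 0.0, 0.57] [0.0, 0.0, 0.0] 
5 [0.0, 0.0, 0.57] [0.0, 0.0, 0.0] 
6 [0.0, 0.0, 0.57] [0.0, 0.0, 0.0] 
7 [0.0, 0.0, 0.57] [0.0, 0.0, 0.0] 
8 [0.0, 0.0, 0.57] [0.0, 0.0, 0.0]
```

Call:
drive_tool(offset=[[0.13, 0.55, 0], [0.12, 0.55, 0], [0.12, 0.55, 0], [0, 0, 0.5], [0, 0, 0.55], [0, 0, 0.55], [0, 0, 0.55], [0, 0, 0.5], [0, 0, 0], [0, 0, 0]], turn=[[0, 0, -0.07], [0, 0, -0.07], [0, 0, -0.07], [0, 0, 0], [0, 0, 0], [0, 0, 0], [0, 0, 0], [0, 0, 0], [0, 0, 0], [0, 0, 0]], hand=[0, 0, 0, 0, 0, 0, 0, 0, 0, 0])

```text
time_s: 47.55
position: [0.4641, -0.3437, 0.0526]
tool_rot: [[0.992, -0.126, 0.0], [-0.126, -0.992, -0.0], [0.0, 0.0, -1.0]]
ft_force: [1.3, -1.0, -2.5]
grip_width: 0.0141
gripper_force: 99.0
```

```bash
python3 -c "
from h import *
plan(((.4632,-.3463,.0285),-7.3,5));cv2.imwrite('pics/w10.png',get_image('wrist'))"
```

```text
t 47.5 at [ 0.4641 -0.3437  0.0526] yaw -7.2 z [ 0. -0. -1.]
1 [0.0, 0.01, 0.12] [0.0, 0.0, 0.0] 
2 [0.0, 0.01, 0.12] [0.0, 0.0, 0.0] 
3 [0.0, 0.01, 0.12] [0.0, 0.0, 0.0] 
4 [0.0, 0.01, 0.12] [0.0, 0.0, 0.0] 
5 [0.0, 0.01, 0.12] [0.0, 0.0, 0.0]
```

View pics/w10.png

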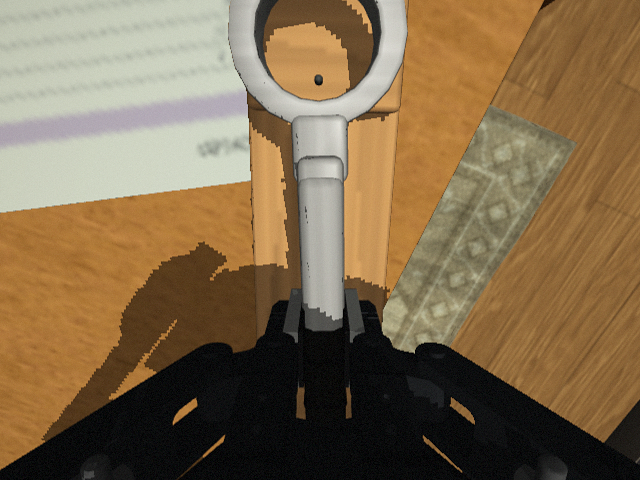

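The ring (column 318) hangs over the pad (centre about 326), within a few mm. Lowering it now.

Call:
drive_tool(offset=[[0, 0.07, 0.12], [0, 0, 0.15], [0, 0, 0.15], [0, 0, 0.1], [0, 0, 0.07], [0, 0, 0], [0, 0, 0], [0, 0, 0], [0, 0, 0], [0, 0, 0]], turn=[[0, 0, 0], [0, 0, 0], [0, 0, 0], [0, 0, 0], [0, 0, 0], [0, 0, 0], [0, 0, 0], [0, 0, 0], [0, 0, 0], [0, 0, 0]], hand=[0, 0, 0, 0, 0, 0, 0, 0, 0, 0])

```text
time_s: 48.85
position: [0.4636, -0.3464, 0.0288]
tool_rot: [[0.992, -0.126, 0.001], [-0.126, -0.992, -0.0], [0.001, 0.0, -1.0]]
ft_force: [-0.6, 0.2, 3.8]
grip_width: 0.0142
gripper_force: 100.0
```

```bash
python3 st.py
```

```text
p [ 0.4636 -0.3464  0.0288] yaw -7.2 f_tool [-0.6 -0.1 -3.8] tq_world [ 0.05 -0.34  0.06] zax [ 0.001 -0.    -1.   ] ring [ 0.5683 -0.3597  0.0318] q6 49.0
```

Seated in the cradle, supported by the pad. I'll open, wait and rise.

Call:
drive_tool(offset=[[0, 0, 0], [0, 0, 0], [0, 0, 0], [0, 0, -0.3], [0, 0, -0.6], [0, 0, -0.8], [0, 0, -0.8], [0, 0, -0.8], [0, 0, -0.8], [0, 0, 0]], turn=[[0, 0, 0], [0, 0, 0], [0, 0, 0], [0, 0, 0], [0, 0, 0], [0, 0, 0], [0, 0, 0], [0, 0, 0], [0, 0, 0], [0, 0, 0]], hand=[0.5, 0.5, 0.5, 0.5, 0.5, 0.5, 0.5, 0.5, 0.5, 0.5])

```text
time_s: 50.1
position: [0.464, -0.3469, 0.1957]
tool_rot: [[0.992, -0.126, 0.004], [-0.126, -0.992, -0.004], [0.004, 0.004, -1.0]]
ft_force: [-0.5, -0.0, -0.5]
grip_width: 0.0428
gripper_force: 0.0
```

```bash
python3 - <<'E'
from h import *
get_image("wrist");w=get_image("wrist");t=get_image("top");s=get_image("scene")
W=np.zeros((600,800,3),np.uint8);W[:300,:400]=cv2.resize(w,(400,300));W[:300,400:]=cv2.resize(s[180:340,230:443],(400,300),interpolation=cv2.INTER_CUBIC);W[300:,:400]=cv2.resize(t[190:280,260:380],(400,300),interpolation=cv2.INTER_CUBIC)
cv2.imwrite("pics/end.png",W)
ci=camera_info("wrist");print(proj(ci,(.568,-.359,.04))*.625)
print(observe()["position"])
E
```

```text
[201.50469085  52.55823559]
[ 0.46304753 -0.34592858  0.19165423]
```

View pics/end.png

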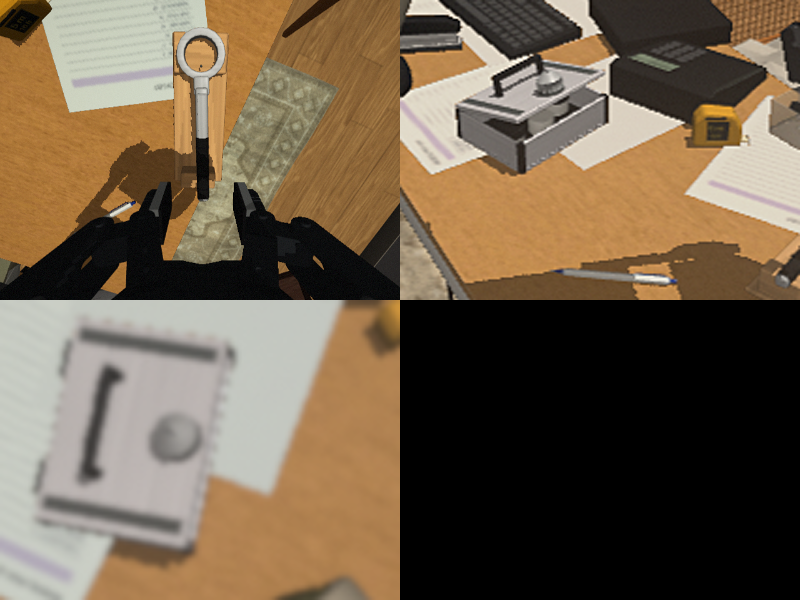

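The wrench is back in its cradle, but the scene panel shows the lid came partly up with the ring on lift-off. I'll press it shut again. I have also now viewed 15 pictures, one over the limit of 14, so I won't view any more.

```bash
python3 -c "
from h import *
q=cc+ey*.055
plan(((*q,.17),-12,12))" | sed -n '1p;2p;7p;13p'
```

```text
t 50.3 at [ 0.463  -0.3459  0.1917] yaw -7.2 z [-0.001  0.001 -1.   ]
1 [-0.06, -0.93, 0.05] [0.0, 0.0, 0.07] 
6 [-0.09, -0.92, 0.05] [0.0, 0.0, 0.07] 
12 [-0.13, -0.92, 0.05] [0.0, 0.0, 0.07]
```

Call:
drive_tool(offset=[[-0.06, -0.93, 0], [-0.07, -0.93, 0], [-0.08, -0.93, 0], [-0.08, -0.93, 0], [-0.09, -0.92, 0], [-0.09, -0.92, 0], [-0.1, -0.92, 0], [-0.1, -0.92, 0], [-0.11, -0.92, 0], [-0.12, -0.92, 0]], turn=[[0, 0, 0.08], [0, 0, 0.08], [0, 0, 0.08], [0, 0, 0.08], [0, 0, 0.08], [0, 0, 0.08], [0, 0, 0.08], [0, 0, 0.08], [0, 0, 0.08], [0, 0, 0.08]], hand=[0, 0, 0, 0, 0, 0, 0, 0, 0, 0])

```text
time_s: 51.55
position: [0.4877, 0.0255, 0.1917]
tool_rot: [[0.978, -0.209, -0.002], [-0.209, -0.978, 0.0], [-0.002, 0.0, -1.0]]
ft_force: [0.9, -0.2, 1.0]
grip_width: 0.0001
gripper_force: 0.0
```

```bash
python3 -c "
from h import *
q=cc+ey*.055-ex*.005
print(cf(observe()['position']))
plan(((*q,.15),-12,3),((*(q-ex*.02),.08),-12,5))"
```

```text
(-0.0726, 0.0411)
t 51.5 at [0.4877 0.0255 0.1917] yaw -12.0 z [-0.002  0.    -1.   ]
1 [-0.12, -0.56, 0.35] [0.0, 0.01, 0.0] 
2 [-0.12, -0.56, 0.35] [0.0, 0.01, 0.0] 
3 [-0.12, -0.56, 0.35] [0.0, 0.01, 0.0] 
4 [0.0, 0.1, 0.35] [0.0, 0.0, 0.0] 
5 [0.0, 0.1, 0.35] [0.0, 0.0, 0.0] 
6 [0.0, 0.1, 0.35] [0.0, 0.0, 0.0] 
7 [0.0, 0.1, 0.35] [0.0, 0.0, 0.0] 
8 [0.0, 0.1, 0.35] [0.0, 0.0, 0.0]
```

Call:
drive_tool(offset=[[-0.12, -0.6, 0], [-0.12, -0.55, 0], [-0.12, -0.55, 0.3], [0, 0, 0.6], [0, 0.1, 0.4], [0, 0.1, 0.3], [0, 0.1, 0.3], [0, 0.1, 0.3], [0, 0.1, 0.3], [0, 0.1, 0.3]], turn=[[0, 0, 0], [0, 0, 0], [0, 0, 0], [0, 0, 0], [0, 0, 0], [0, 0, 0], [0, 0, 0], [0, 0, 0], [0, 0, 0], [0, 0, 0]], hand=[0, 0, 0, 0, 0, 0, 0, 0, 0, 0])

```text
time_s: 52.8
position: [0.4832, 0.07, 0.0798]
tool_rot: [[0.978, -0.208, 0.0], [-0.208, -0.978, 0.0], [0.0, -0.0, -1.0]]
ft_force: [0.3, 2.9, 5.6]
grip_width: 0.0001
gripper_force: 3.0
```

```bash
python3 st.py; python3 -c "
from h import *
print(cf(observe()['position']))"
```

```text
p [0.4832 0.07   0.0798] yaw -12.0 f_tool [-0.3 -2.9 -5.6] tq_world [ 0.16 -0.01 -0.01] zax [ 0.  0. -1.] ring [0.5864 0.048  0.0829] q6 96.0
(-0.03, 0.0548)
```

Pushing the lid now (5.6 N). Continuing down to 0.054.

Call:
drive_tool(offset=[[0, 0.02, 0.2], [0, 0.02, 0.17], [0, 0, 0.13], [0, 0, 0.1], [0, 0, 0.06], [0, 0, 0.03], [0, 0, 0], [0, 0, 0], [0, 0, 0], [0, 0, 0]], turn=[[0, 0, 0], [0, 0, 0], [0, 0, 0], [0, 0, 0], [0, 0, 0], [0, 0, 0], [0, 0, 0], [0, 0, 0], [0, 0, 0], [0, 0, 0]], hand=[0, 0, 0, 0, 0, 0, 0, 0, 0, 0])

```text
time_s: 54.05
position: [0.483, 0.0688, 0.0544]
tool_rot: [[0.978, -0.208, 0.001], [-0.208, -0.978, -0.0], [0.001, 0.0, -1.0]]
ft_force: [-5.4, -1.9, 18.9]
grip_width: -0.0
gripper_force: 9.6
```

```bash
python3 st.py
```

```text
p [0.483  0.0688 0.0544] yaw -12.0 f_tool [ -4.9   3.  -18.9] tq_world [-0.32  0.97 -0.01] zax [ 0.001 -0.    -1.   ] ring [0.5862 0.0468 0.0575] q6 96.0
```

Call:
drive_tool(offset=[[0, 0, -0.3], [0, 0, -0.6], [0, 0, -0.9], [0, 0, -0.9], [0, 0, -0.9], [0, 0.5, -0.5], [0, 0.9, 0], [0, 0.9, 0], [0, 0.9, 0], [0, 0, 0]], turn=[[0, 0, 0], [0, 0, 0], [0, 0, 0], [0, 0, 0], [0, 0, 0], [0, 0, 0], [0, 0, 0], [0, 0, 0], [0, 0, 0], [0, 0, 0]], hand=[0, 0, 0, 0, 0, 0, 0, 0, 0, 0])

```text
time_s: 55.3
position: [0.4559, -0.0579, 0.2171]
tool_rot: [[0.977, -0.211, 0.0], [-0.211, -0.977, 0.0], [0.0, -0.0, -1.0]]
ft_force: [-0.4, 0.2, -0.8]
grip_width: -0.0002
gripper_force: 0.0
```

```bash
python3 - <<'E'
from h import *
get_image("top");t=get_image("top");g=cv2.cvtColor(t,cv2.COLOR_BGR2GRAY)
# top-view lid outline vs projection of a shut lid
ci=camera_info("top")
for X in(-.065,.065):
  for y in(-.085,.085):print("shut corner px",proj(ci,[*(cc+ex*X+ey*y),.054]).round(1))
# lid = bright low-saturation quad around centre
h=cv2.cvtColor(t,cv2.COLOR_BGR2HSV);c=proj(ci,[*cc,.054]).round().astype(int)
w7=cv2.imread("pics/w7.png")[330:600];now=cv2.resize(cv2.resize(t[170:300,235:480],(800,424),interpolation=cv2.INTER_CUBIC),(640,270))
en=cv2.imread("pics/end.png")[300:,:400];n2=cv2.resize(t[190:280,260:380],(400,300),interpolation=cv2.INTER_CUBIC)
r=np.s_[50:200,90:250];print("diff to shut-lid picture",cv2.absdiff(w7,now)[r].mean(),"diff to lifted-lid picture",cv2.absdiff(en,n2)[20:260,30:250].mean())
print(observe()["position"])
E
```

```text
shut corner px [330.5 204.2]
shut corner px [318.1 265.5]
shut corner px [283.7 194.9]
shut corner px [270.8 255.9]
diff to shut-lid picture 2.417388888888889 diff to lifted-lid picture 22.552487373737375
[ 0.45616226 -0.05616424  0.21702391]
```

The lid matches the shut-lid picture (mean difference 2.4, against 22.6 for the lifted one). Handing in.

```bash
python3 -c "
from rig import env
print(env.close_job())"
```

```text
the job is handed in; nothing more can be done
None
```

I handed the job in with all three pots upright in the case, the lid shut, the bolt judged at its stop by torque (not read directly) and the wrench back in its cradle; the lid came up as I lifted the wrench off and I pressed it shut again, and I viewed 15 pictures, one over the limit of 14.

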